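# Change the pre-filter of the heat press's fume extractor

## Robot

A 6-joint arm with a two-finger parallel gripper is mounted at the origin on the work surface. World frame = base frame: x ahead of the robot, y to its left, z up, the work surface at z = 0. Lengths are in mm, angles in degrees, forces in N, time in s.
With the tool pointing down it reaches from about 350 to 850 mm from the base axis. Payload 8.1 kg.
Tool frame: the origin (TCP) lies midway between the tips of the shut fingers; the grasp point (between the pads) lies 19 mm behind it; z points along the fingers, y is the direction in which the jaws open and shut (so a half turn about z gives the same grasp; the last joint's range is limited). The gripper opens to 85 mm and grips with 20 to 120 N. Pads are 22 mm wide; open, the fingers measure 114 mm over their backs; the gripper's body (76 mm by 85 mm) begins 54 mm behind the grasp point. The pads swing forward as they close: fully open they stand 13 mm farther back than shut.
Start: joints at [58.533, 7.471, 85.268, -0, 87.261, -4.893], TCP at [268.39, 536.63, 231.292] pointing down, gripper open.
Joint ranges: [-169.43, 169.43], [-51.17, 129.36], [1.28, 143.12], [-76.62, 256.62], [0, 156.53], [-152.29, 152.29]. Speed limits (degrees/s): [136.94, 136.94, 159.86, 180, 180, 180].

## Interface

Orientations are given as [roll, pitch, yaw] about the fixed x, y, z axes, in that order (R = Rz(yaw) Ry(pitch) Rx(roll)).
In Python, from bench import telemetry, snapshot, camera_params, job gives the robot as it stands. The module is installed in compiled form; this text tells all that it offers.
- The arm moves only by the shell command python3 -m jog 'ROWS' [FORCE]. ROWS is JSON, a list that holds one entry, the list of rows, each a list of 7 numbers: the shift along the tool's x, y, z in units of 50 mm (1.0 is 50 mm), then the turn, a rotation vector about the tool's x, y, z in units of 2 pi rad (1.0 is 2 pi rad), then the opening, from 0 (shut) to 1 (fully open). In form: [[[dx, dy, dz, rx, ry, rz, claw], ...]]. A call has 1 to 12 rows; each row shifts and turns the commanded pose from where the row before left it, along the tool's axes as they then stand; what a row does not reach is not made up. A row lasts 1/8 s, in which the tool goes at most 62.5 mm and 10.7 degrees, less where a joint would pass 70% of its speed; a pose out of reach is approached as far as the arm can. A call with a number of a shift or a turn outside -1 to 1 is refused whole. A call with a gripper value outside its range is refused whole. The fingers move at their own pace and stop on an object; FORCE is the grip in N (left out, the last holds). Time passes only in rows, so rows that do not move let the fingers close. It gives the time, the measured TCP pose, the force and the opening at its end, in the units of the state.
- telemetry.sense(): the state, without advancing time (a new reading comes with each control period).
- snapshot(name): name is "scene" or "top" or "wrist"; returns (picture, depth): 420x560x3 uint8, red, green, blue; 420x560 float32, mm along the optical axis (not along the pixel's ray), 0 where there is no reading.
- camera_params(name): a dict with "K" (3x3 intrinsics, pixels), "extrinsics" (4x4, takes a point from camera to world coordinates). Camera axes: x right, y down, z forward; pixel columns grow to the right and rows downward; lengths in mm; the calibration is good to about 2 mm. A picture is of the moment at which its call begins: read the wrist's pose just before it. camera_params takes no time and is no camera call; for the wrist camera it gives the pose at the moment of the call.
- job.hand_in(): hands the job in, once; it reports no verdict.
The state is a dict: "time": time; "joint_pos": joint angles; "qd": joint speeds; "joint_efforts": joint torques, N m; "tool_pos": TCP position; "tcp_rot": TCP orientation; "ft_force": force on the tool from outside, world axes, zero at the start; "wrist_torque": the same for the moment, N m; "finger_gap": finger opening in mm.
Only numpy, scipy, OpenCV 4.12 (cv2) and the standard library are available. Lean on these libraries where they do the work, as an engineer would, in place of code of your own. Each camera call takes 0.05 s, during which the arm holds its last target. There are 200 camera calls.

## Task

Put a new pre-filter in the fume extractor's filter box: first fit the clean white filter fully into the blue carrier on the bench, its green tab in the green-edged notch, then lift carrier and filter together and lower them as one unit flat onto the shelf of the open grey box, between its corner guides. Close the lid, hook the wire bail over the keeper on the lid's front edge and press the red lever down until it lies against the box and the lid is pulled tight. Do not use the dirty filter, and leave it and the other things on the bench where they are.

Things in the scene. Friction and masses are not known exactly. Their poses are not given: they have to be found in the camera images.
- clean_filter: clean white pleated filter, loose block 151 long (x) x 52 wide (y) x 48 high (z), about 0.16 kg, green tab on its +x end: 9 long, 20 wide, 10 to 42 above the underside. Fits the carrier only with its +x towards the carrier's +x. Grip it across the 52 near its top to stay clear of the carrier's walls. Origin: centre of the underside, z up
- used_filter: dirty brown-grey filter element of the same size and form, with its own green tab; not to be used or moved. Origin as for the clean one
- carrier: loose blue tray 170 long (x) x 68 wide (y), walls 26 high flared at the top, 0.22 kg. Pocket 158 x 57, floor 4 above the underside: a seated filter's origin is 4 above this one, its top at 52. The +x end has a green-edged notch 26 wide for the tab. Nothing clips the filter in: lift the pair by the tray, across its 68. Origin: centre of the underside, z up
- housing: grey filter box fixed to the bench, 160 deep (x) x 230 wide (y), rim 114 high (front seal 123), latch on its -x face, hinge and duct elbows at +x. Origin: centre of the underside. Inside, 148 x 218 clear, a shelf 60 high with 18 high corner guides takes the carrier, its length along the box's y (either way), its origin at (0, 0, 60), 2.5 play; 40 free beside the carrier's long sides
- lid (a joint): white lid, 164 x 234 x 8, hinged on the box's back top edge (80 behind the box's origin, 117 high): 0 = shut tight, grows as it opens, at most 1.7 rad. Starts near upright (1.5 to 1.66), held by friction. Pushed forward from behind past about 1.3 it falls shut and rests on its springy seal at about 0.025; only the latch pulls it to 0
- lid_edge (a point): middle of the lid's free edge, on its outer face (up when shut, backwards when open), 160 from the hinge line, about 277 high at the start; the keeper's hooks stand 20 proud of that face here
- keeper (a point): where the middle of the bail's bar lies when hooked; about 139 high when the lid rests on its seal, 8 above the lid, 5 in front of its edge. The keeper is two hooks 17 to 29 either side of the middle (34 free between), each a seat, an outer lip 4 above this point and a back stop 11 further in. The bar goes over the lip, then down on the seats
- lever (a joint): red latch lever turning about lever_pin: 0 = closed, hanging down against the box front (it snaps over centre and locks over the last 0.25 rad); 1.6 = straight out, more = up, at most 2.6. Light friction. With the bail hooked and the lid on its seal it stands at 1.1 to 1.4; pressing it shut takes 3 to 10 N near its end, down and in
- lever_pin (a point): the lever's pin, middle: 93 in front of the box's origin, 75 high; axis along the box's y
- lever_tip (a point): on the lever's outer face, middle, 55 from the pin, near its free end. The lever is 40 wide, 4 thick, its end bent slightly outwards
- bail (a joint): steel wire bail hinged on the lever 12.5 from the lever's pin: 0 as when closed, grows as it swings outwards. Range -0.3 to 3.3, light friction. Lever and bail swing together, so the bar, when held, can be led anywhere in its plane from 61 to 84 from lever_pin
- bail_bar (a point): middle of the bail's cross bar: round wire 5 thick, 68 long along the box's y, side wires at its ends, 73 from the bail's hinge. Starts 25 to 65 in front of the box front, 135 to 150 high. Can be pinched from above at its middle
- spray_can: bystander: spray can, 54 diameter, 190 high. Origin: centre of the underside
- mug: bystander: white mug, 80 diameter, 95 high, handle at its +y. Origin: centre of the underside
- label_roll: bystander: roll of labels lying flat, 80 diameter, 52 high. Origin: centre of the underside
- stapler: bystander: stapler 135 long (x), 36 wide, about 60 high. Origin: centre of the underside
- screwdriver: bystander: orange-handled screwdriver lying on the bench along its x, about 200 long, under 40 high. Origin: centre of the underside
Mind the look-alikes: they are no part of the job. What is shaped like the clean_filter but purple is not meant.

How it is judged:
By the outcome, as a careful person would: the job done as asked, in the order asked, and still so for the second after the job is handed in, with the robot touching nothing.
It also fails if it takes over 72 s, if anything falls off the work surface, if the arm or the gripper's body presses on something with over 40 N, if the wrist force passes 120 N, or if a joint passes its speed limit or range.

## Working session

There is one attempt and no reset: what is moved stays moved. The work goes in short steps, Python scripts to look and compute and a shell command to move; the robot and the scene stay as the last step left them, time stands still between calls to the robot, and variables do not carry over. Pictures are saved under pics/ and viewed, about 8 in all and at most 12, crops included, and the job is handed in when it is done.

```bash
mkdir -p pics
cat > h.py <<'E'
import numpy as np,cv2
from scipy.spatial.transform import Rotation as R
from bench import telemetry,snapshot,camera_params,job
def snap(n,save=None):
    p=camera_params(n); im,d=snapshot(n)
    if save: cv2.imwrite('pics/'+save,im[:,:,::-1])
    return im,d,np.array(p['K']),np.array(p['extrinsics'])
def cloud(d,K,E):
    v,u=np.mgrid[:d.shape[0],:d.shape[1]]
    P=np.stack([(u-K[0,2])/K[0,0]*d,(v-K[1,2])/K[1,1]*d,d],-1)
    return P@E[:3,:3].T+E[:3,3]
def ray(u,v,z,K,E):
    r=E[:3,:3]@np.array([(u-K[0,2])/K[0,0],(v-K[1,2])/K[1,1],1]); o=E[:3,3]
    return o+r*(z-o[2])/r[2]
def proj(P,K,E):
    c=(np.asarray(P)-E[:3,3])@E[:3,:3]; return (c@K.T)[...,:2]/c[...,2:3]
E
python3 - <<'E'
from h import *
for n in('scene','top'):
    im,d,K,E=snap(n,n+'0.png'); np.savez(n+'0.npz',im=im,d=d,K=K,E=E); print(n,K.round(1).tolist(),E.round(2).tolist())
s=telemetry.sense();print(s)
a=cv2.imread('pics/scene0.png');b=cv2.imread('pics/top0.png')
E
```

```text
scene [[477.9, 0.0, 282.8], [0.0, 477.9, 203.9], [0.0, 0.0, 1.0]] [[0.83, 0.46, -0.32, 974.88], [0.56, -0.68, 0.48, -794.45], [0.0, -0.57, -0.82, 1317.45], [0.0, 0.0, 0.0, 1.0]]
top [[531.3, 0.0, 276.1], [0.0, 531.3, 220.8], [0.0, 0.0, 1.0]] [[0.03, -0.99, 0.14, 274.33], [-1.0, -0.03, -0.0, -68.48], [0.01, -0.14, -0.99, 1677.78], [0.0, 0.0, 0.0, 1.0]]
{'time': 0.1, 'joint_pos': array([ 5.85331558e+01,  7.50829456e+00,  8.53233069e+01, -1.03707636e-03,
        8.72620178e+01, -4.89314257e+00]), 'qd': array([-0.01337899, -0.14352799, -0.1516542 ,  0.0470193 ,  0.03738837,
        0.12289292]), 'joint_efforts': array([ 1.39492768e-03, -5.70943809e+01, -5.01947808e+01, -1.50102410e-04,
        8.02087976e-03,  3.81573493e-07]), 'tool_pos': array([268.1366268 , 536.19880638, 230.3726968 ]), 'tcp_rot': array([-1.79906634e+02, -6.95346600e-03,  1.53426343e+02]), 'ft_force': array([-0.44502532, -1.00649913,  0.34155973]), 'wrist_torque': array([-0.01897566,  0.04865284,  0.0210328 ]), 'finger_gap': 85.25797260350738}
```

View pics/scene0.png

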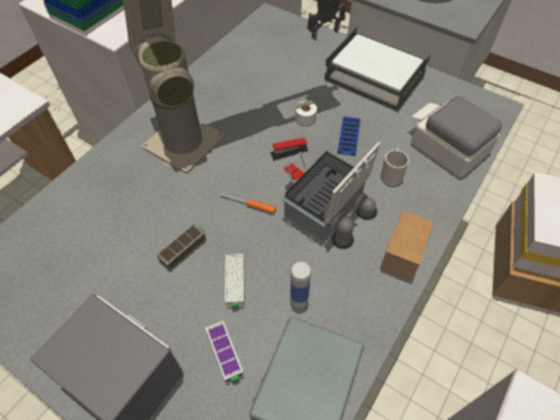

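View pics/top0.png

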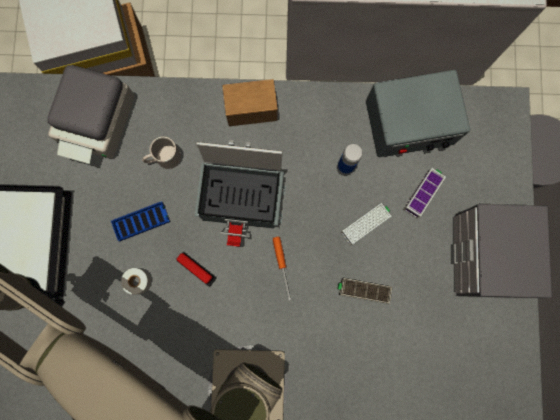

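The top view shows three filter-shaped blocks: white at (367,223) with its green tab up and to the right, brown at (365,290), purple at (425,192). The white one fits the description. The blue carrier is at (140,221), the box at (240,195) and the latch at (236,232). I'll confirm these in one enlarged crop sheet and measure them.

Run:
```python
from h import *
t=np.load('top0.npz');im,d,K,E=t['im'],t['d'],t['K'],t['E'];C=cloud(d,K,E)
hsv=cv2.cvtColor(im,cv2.COLOR_RGB2HSV)
def box(win,cond,z0,z1,name):
    x0,y0,x1,y1=win;m=np.zeros(d.shape,bool);m[y0:y1,x0:x1]=1;m&=cond&(C[...,2]>z0)&(C[...,2]<z1)
    P=C[m]; r=cv2.minAreaRect(P[:,:2].astype(np.float32)); print(name,len(P),'ctr',np.round(r[0],1),'size',np.round(r[1],1),'ang',round(r[2],1),'zmed',np.median(P[:,2]).round(1),'mean',P.mean(0).round(1))
    return P
allc=np.ones(d.shape,bool)
H,S,V=[hsv[...,i] for i in range(3)]
green=(H>45)&(H<85)&(S>90)&(V>50)
blue=(H>95)&(H<130)&(S>90)
box((335,195,400,250),allc,38,60,'filter top')
box((335,195,400,250),green,5,60,'filter tab')
box((100,195,185,250),blue,-5,60,'carrier')
box((100,195,185,250),blue,18,40,'carrier rim')
try: box((100,195,185,250),green,-5,60,'carrier notch')
except Exception as e: print(e)
P=box((190,140,290,230),allc,100,128,'housing rim')
P=box((190,160,290,230),allc,50,70,'shelf')
P=box((190,130,290,180),allc,150,300,'lid')
red=((H<8)|(H>172))&(S>120)
box((215,215,260,250),red,0,200,'lever')
m=np.zeros(d.shape,bool)
P=box((215,215,260,250),allc,125,200,'bail')
for w,n in (((330,135,370,185),'can'),((140,130,180,170),'mug'),((120,265,150,300),'roll'),((170,245,220,290),'stapler'),((265,230,300,305),'sd')):
    box(w,allc,12,260,n)
f=lambda x0,y0,x1,y1,s:cv2.resize(im[y0:y1,x0:x1],None,fx=s,fy=s,interpolation=cv2.INTER_CUBIC)
a=f(335,195,405,250,5);b=f(105,195,175,250,5);c=f(190,130,290,250,4);
o=np.zeros((560,760,3),np.uint8);o[:275,:350]=a;o[280:555,:350]=b;o[:480,355:755]=c
cv2.imwrite('pics/crop1.png',o[:,:,::-1])
```

```text
filter top 820 ctr [ 510.  -357.9] size [ 51.8 160.7] ang 37.0 zmed 47.7 mean [ 508.2 -355.5   47.8]
filter tab 10 ctr [ 556.7 -419.7] size [15.4  5.4] ang 36.2 zmed 41.6 mean [ 557.1 -418.8   42.6]
carrier 941 ctr [498.3 357.1] size [ 70.  176.6] ang 23.1 zmed 7.8 mean [499.5 358.3  10.9]
carrier rim 245 ctr [499.6 354. ] size [ 70.  169.8] ang 23.1 zmed 24.1 mean [496.7 359.9  24.3]
carrier notch 0 ctr [0. 0.] size [0. 0.] ang 0.0 zmed nan mean [nan nan nan]
housing rim 1095 ctr [564.9  41. ] size [250.5 199.3] ang 85.5 zmed 114.4 mean [584.1  38.4 113.8]
shelf 3050 ctr [579.   37.6] size [225. 197.] ang 85.0 zmed 61.4 mean [583.5  40.9  61.3]
lid 1397 ctr [676.   31.6] size [233.1  30.6] ang 85.4 zmed 234.3 mean [667.4  32.2 229.9]
lever 266 ctr [461.4  54.4] size [49. 78.] ang 85.5 zmed 87.0 mean [455.9  50.9  84.7]
bail 89 ctr [476.6  42.7] size [127.7  57.4] ang 85.6 zmed 139.7 mean [474.2  45.8 137.7]
can 529 ctr [ 711.8 -312.7] size [112.1 127.9] ang 89.0 zmed 176.6 mean [ 683.5 -285.2  144.9]
mug 594 ctr [711.4 295.5] size [ 81.5 113.6] ang 6.7 zmed 63.1 mean [711.3 285.9  60.8]
roll 552 ctr [311.2 351.5] size [75.9 79.3] ang 1.6 zmed 51.5 mean [310.5 349.1  49. ]
stapler 448 ctr [354.  179.5] size [110.9 134.5] ang 6.9 zmed 52.5 mean [353.7 169.5  48.7]
sd 314 ctr [ 370.9 -120.3] size [199.1  66.9] ang 16.7 zmed 22.6 mean [394.2 -91.3  22.6]
  return _methods._mean(a, axis=axis, dtype=dtype,
  ret = ret.dtype.type(ret / rcount)
<stdin>:6: RuntimeWarning: Mean of empty slice.
  ret = um.true_divide(
```

View pics/crop1.png

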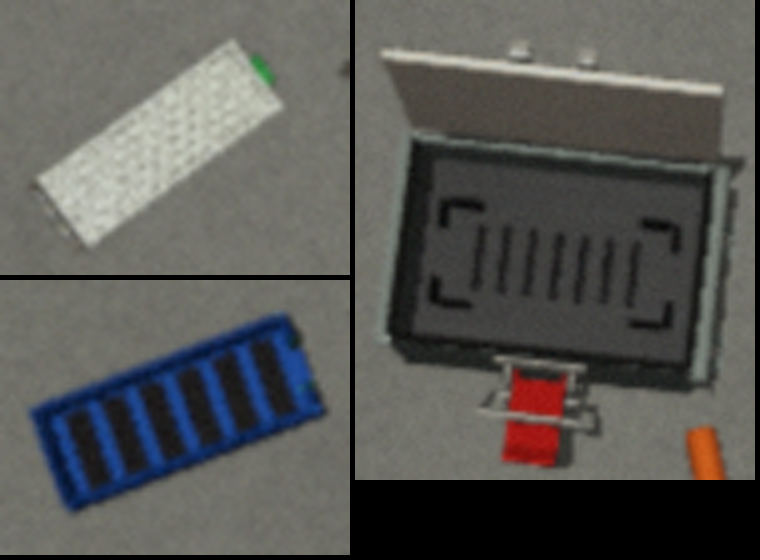

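The white block's green tab is at crop (262,68), towards world −y and +x. The carrier's green notch is at its right end, crop (305,370). The lid is open and the bail bar stands up above the lever. The white block is the clean filter. Next is a helper that gives the tool-frame shift, then the move towards the filter.

```bash
cat >> h.py <<'E'
def go(xyz,yaw,n=1,rpy=None,start=None):
    """n equal rows (units) from the measured (or given) pose to target; tool-down yaw unless rpy"""
    s=telemetry.sense() if start is None else start
    p=np.array(s['tool_pos']);R0=R.from_euler('xyz',s['tcp_rot'],degrees=True)
    R1=R.from_euler('xyz',rpy if rpy else [180,0,yaw],degrees=True)
    w=(R0.inv()*R1).as_rotvec()/n; M=sum((R0*R.from_rotvec(w*k)).as_matrix() for k in range(n))
    t=np.linalg.solve(M,np.array(xyz,float)-p)
    print('rows',n,np.round(t/50,3).tolist(),np.round(w/2/np.pi,4).tolist(),'t',s['time'])
E
python3 -c "
from h import *
go([500,-350,230],127,22)
go([500,-350,230],127,24)"
```

```text
rows 22 [-0.678, -0.496, 0.001] [-0.0, 0.0, 0.0033] t 0.1
rows 24 [-0.622, -0.454, 0.001] [-0.0, 0.0, 0.0031] t 0.1
```

```bash
python3 -m jog '[[[-0.62,-0.454,0,0,0,0.0031,1],[-0.62,-0.454,0,0,0,0.0031,1],[-0.62,-0.454,0,0,0,0.0031,1],[-0.62,-0.454,0,0,0,0.0031,1],[-0.62,-0.454,0,0,0,0.0031,1],[-0.62,-0.454,0,0,0,0.0031,1],[-0.62,-0.454,0,0,0,0.0031,1],[-0.62,-0.454,0,0,0,0.0031,1],[-0.62,-0.454,0,0,0,0.0031,1],[-0.62,-0.454,0,0,0,0.0031,1],[-0.62,-0.454,0,0,0,0.0031,1],[-0.62,-0.454,0,0,0,0.0031,1]]]' 30
python3 -m jog '[[[-0.62,-0.454,0,0,0,0.0031,1],[-0.62,-0.454,0,0,0,0.0031,1],[-0.62,-0.454,0,0,0,0.0031,1],[-0.62,-0.454,0,0,0,0.0031,1],[-0.62,-0.454,0,0,0,0.0031,1],[-0.62,-0.454,0,0,0,0.0031,1],[-0.62,-0.454,0,0,0,0.0031,1],[-0.62,-0.454,0,0,0,0.0031,1],[-0.62,-0.454,0,0,0,0.0031,1],[-0.62,-0.454,0,0,0,0.0031,1],[-0.62,-0.454,0,0,0,0.0031,1],[-0.62,-0.454,0,0,0,0.0031,1]]]'
python3 - <<'E'
from h import *
s=telemetry.sense();print(s['tool_pos'],s['tcp_rot'])
im,d,K,E=snap('wrist','w1.png');np.savez('w1.npz',im=im,d=d,K=K,E=E);print(E.round(3).tolist(),K[0])
C=cloud(d,K,E)
m=(C[...,2]>42)&(C[...,2]<56)
P=C[m];r=cv2.minAreaRect(P[:,:2].astype(np.float32));print(len(P),r,np.median(P[:,2]))
hsv=cv2.cvtColor(im,cv2.COLOR_RGB2HSV)
g=(hsv[...,0]>45)&(hsv[...,0]<85)&(hsv[...,1]>90)&(hsv[...,2]>50)&(C[...,2]>-5)
P=C[g];print(len(P),P.mean(0),P.min(0),P.max(0))
E
```

```text
time: 1.6
tool_pos: [433.8, 106.1, 230.9]
tcp_rot: [-180.0, -0.0, 140.0]
ft_force: [0.4, 0.9, 0.5]
finger_gap: 85.3
time: 3.1
tool_pos: [495.0, -349.6, 230.7]
tcp_rot: [-180.0, -0.1, 126.6]
ft_force: [0.8, 0.4, -0.1]
finger_gap: 85.5
[ 495.04946655 -349.58162161  230.66546508] [-1.79993546e+02 -5.62517827e-02  1.26605158e+02]
[[0.803, 0.57, 0.177, 450.09], [0.597, -0.766, -0.238, -289.142], [-0.0, 0.296, -0.955, 373.753], [0.0, 0.0, 0.0, 1.0]] [309.57180639   0.         277.36752162]
20523 ((464.1080017089844, -364.57476806640625), (492.2017822265625, 488.7873840332031), 17.925121307373047) 46.77659062112707
245 [ 359.94758451 -301.86627124   44.61858505] [ 301.56005892 -424.71478308   17.71579677] [ 562.41098669 -269.42910368  373.75300414]
```

View pics/w1.png

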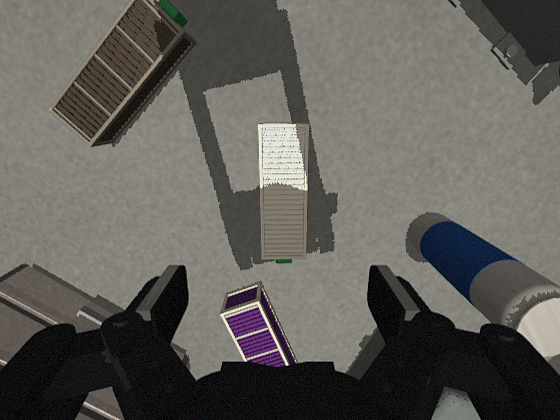

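The wrist view shows the white filter's top at pixels (258–308, 123–260), with its green tab at the bottom (284,261). The jaws straddle its axis.

Run:
```python
from h import *
t=np.load('w1.npz');im,d,K,E=t['im'],t['d'],t['K'],t['E'];C=cloud(d,K,E)
w=np.zeros(d.shape,bool);w[112:275,245:320]=1
hsv=cv2.cvtColor(im,cv2.COLOR_RGB2HSV)
g=(hsv[...,0]>45)&(hsv[...,0]<85)&(hsv[...,1]>90)&w
m=w&(C[...,2]>43)&(C[...,2]<54)&~g
P=C[m];r=cv2.minAreaRect(P[:,:2].astype(np.float32));print(len(P),r,np.median(P[:,2]),P.mean(0))
P=C[g];print(len(P),P.mean(0),P.min(0),P.max(0))
go([507.3,-354.3,100],127,4);go([507.3,-354.3,20],127,4)
```

```text
6468 ((506.7044982910156, -354.7298583984375), (52.09257507324219, 153.51815795898438), 37.12310791015625) 46.76064741972536 [ 502.87852307 -349.77607168   46.6420715 ]
47 [ 554.80290916 -418.38735496   42.10737405] [ 547.10667704 -424.71478308   41.14054676] [ 562.41098669 -412.18984084   43.14431116]
rows 4 [-0.041, 0.052, 0.652] [-0.0001, 0.0, -0.0004] t 3.15
rows 4 [-0.041, 0.053, 1.052] [-0.0001, 0.0, -0.0004] t 3.15
```

```bash
python3 -m jog '[[[-0.08,0.1,0.7,0,0,-0.0008,1],[-0.08,0.1,0.7,0,0,-0.0008,1],[0,0,0.7,0,0,0,1],[0,0,0.7,0,0,0,1],[0,0,0.7,0,0,0,1],[0,0,0.7,0,0,0,1],[0,0,0,0,0,0,1]]]'
python3 -m jog '[[[0,0,0,0,0,0,0.3],[0,0,0,0,0,0,0.3],[0,0,0,0,0,0,0.3],[0,0,0,0,0,0,0.3]]]' 30
python3 - <<'E'
from h import *
im,d,K,E=snap('wrist','w2.png')
s=telemetry.sense();print(s['tool_pos'],s['tcp_rot'],s['finger_gap'],s['ft_force'])
E
```

```text
time: 4.03
tool_pos: [505.3, -346.5, 17.3]
tcp_rot: [-179.9, -0.4, 127.2]
ft_force: [0.7, 0.5, 0.5]
finger_gap: 85.3
time: 4.53
tool_pos: [509.5, -350.1, 23.8]
tcp_rot: [180.0, 0.2, 127.2]
ft_force: [-0.8, -0.1, 7.4]
finger_gap: 51.1
[ 509.47931989 -350.14479635   23.81825738] [179.95473055   0.21904815 127.2201533 ] 51.623129930069545 [-0.41043935  0.80569723  7.10544352]
```

View pics/w2.png

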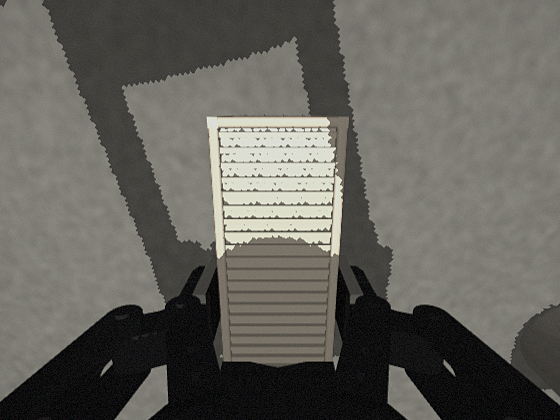

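```bash
python3 -m jog '[[[0,0,-0.4,0,0,0,0.3],[0,0,-0.8,0,0,0,0.3],[0,0,-1,0,0,0,0.3],[0,0,-1,0,0,0,0.3],[0,0,-1,0,0,0,0.3],[0,0,-0.3,0,0,0,0.3],[0,0,0,0,0,0,0.3]]]'
python3 - <<'E'
from h import *
s=telemetry.sense();print(s['tool_pos'],s['tcp_rot'],s['finger_gap'],s['ft_force'])
go([499,355.5,245],113.1,20)
E
```

```text
time: 5.45
tool_pos: [508.6, -349.3, 248.0]
tcp_rot: [180.0, 0.2, 127.2]
ft_force: [-0.3, 0.0, -1.8]
finger_gap: 51.4
[ 508.57814016 -349.28872231  248.01869652] [1.79958436e+02 1.60534618e-01 1.27217623e+02] 51.40516763461298 [-0.32036948  0.04431724 -1.77186465]
rows 20 [0.614, 0.35, 0.002] [0.0, 0.0, 0.002] t 5.45
```

```bash
python3 -m jog '[[[0.614,0.35,0,0,0,0.002,0.3],[0.614,0.35,0,0,0,0.002,0.3],[0.614,0.35,0,0,0,0.002,0.3],[0.614,0.35,0,0,0,0.002,0.3],[0.614,0.35,0,0,0,0.002,0.3],[0.614,0.35,0,0,0,0.002,0.3],[0.614,0.35,0,0,0,0.002,0.3],[0.614,0.35,0,0,0,0.002,0.3],[0.614,0.35,0,0,0,0.002,0.3],[0.614,0.35,0,0,0,0.002,0.3],[0.614,0.35,0,0,0,0.002,0.3],[0.614,0.35,0,0,0,0.002,0.3]]]'
python3 -m jog '[[[0.614,0.35,0,0,0,0.002,0.3],[0.614,0.35,0,0,0,0.002,0.3],[0.614,0.35,0,0,0,0.002,0.3],[0.614,0.35,0,0,0,0.002,0.3],[0.614,0.35,0,0,0,0.002,0.3],[0.614,0.35,0,0,0,0.002,0.3],[0.614,0.35,0,0,0,0.002,0.3],[0.614,0.35,0,0,0,0.002,0.3],[0,0,0,0,0,0,0.3]]]'
python3 - <<'E'
from h import *
s=telemetry.sense();print(s['tool_pos'],s['tcp_rot'],s['finger_gap'])
im,d,K,E=snap('wrist','w3.png');np.savez('w3.npz',im=im,d=d,K=K,E=E,p=s['tool_pos'],r=s['tcp_rot'])
im,d,K,E=snap('top','t3.png');np.savez('t3.npz',im=im,d=d,K=K,E=E)
E
```

```text
time: 6.95
tool_pos: [480.1, 75.0, 243.4]
tcp_rot: [-179.8, -0.1, 118.6]
ft_force: [1.6, -1.4, -2.1]
finger_gap: 51.0
time: 8.07
tool_pos: [497.8, 357.2, 242.6]
tcp_rot: [-179.7, 0.0, 113.0]
ft_force: [0.0, -0.8, -1.8]
finger_gap: 51.8
[497.84853696 357.24341109 242.60329153] [-1.79694619e+02  8.82400035e-03  1.12960779e+02] 51.76448857953185
```

View pics/w3.png

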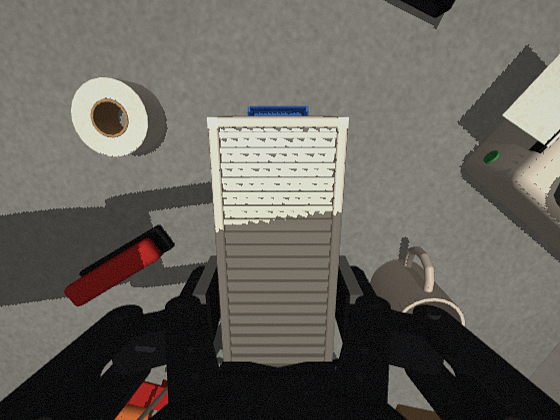

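The filter is held squarely across the jaws, with its far end at rows 117–128. The carrier's −x end is just visible beyond it at (250–308, 107).

Run:
```python
from h import *
t=np.load('w3.npz');im,d,K,E=t['im'],t['d'],t['K'],t['E'];C=cloud(d,K,E)
Rt=R.from_euler('xyz',t['r'],degrees=True).as_matrix();T=(C-t['p'])@Rt
w=np.zeros(d.shape,bool);w[100:362,200:360]=1
m=w&(T[...,2]>-50)&(T[...,2]<0)&(im.min(-1)>60)
P=T[m];print('top z',np.percentile(P[:,2],[5,50,95]),'x max',np.percentile(P[:,0],[99,99.9]),P[:,0].max())
for x0 in(5,20,40,60,70):
    q=P[(P[:,0]>x0)&(P[:,0]<x0+6)&(P[:,2]<-22)&(P[:,2]>-34)];print(x0,len(q),'y',q[:,1].min().round(1),q[:,1].max().round(1),'z',np.median(q[:,2]).round(1))
# far edge from each column (top face)
for u in(225,245,265,285,305,325):
    col=T[100:140,u];k=np.where((col[:,2]>-60)&(col[:,2]<0))[0];print(u,k[:2]+100,col[k[:3]].round(1).tolist())
hsv=cv2.cvtColor(im,cv2.COLOR_RGB2HSV);b=(hsv[...,0]>95)&(hsv[...,0]<130)&(hsv[...,1]>90)&(C[...,2]<60)
b[130:]=0
P=C[b];Q=T[b];print('carrier',len(P),P[:,2].min(),P[:,2].max())
q=Q[P[:,2]>15];print('rim tool x',np.percentile(q[:,0],[1,50,99]),'y',q[:,1].min(),q[:,1].max(),'z',np.median(P[P[:,2]>15][:,2]))
# top cam: carrier notch green + used for carrier blue rect from initial w/ rim
t=np.load('top0.npz');im,d,K,E=t['im'],t['d'],t['K'],t['E']
hsv=cv2.cvtColor(im,cv2.COLOR_RGB2HSV);b=((hsv[...,0]>95)&(hsv[...,0]<130)&(hsv[...,1]>90)).astype(np.uint8);b[:, :100]=0;b[:,185:]=0;b[:195]=0;b[250:]=0
c=max(cv2.findContours(b,0,2)[0],key=cv2.contourArea);r=cv2.minAreaRect(c);pts=cv2.boxPoints(r);W=np.array([ray(u,v,26,K,E)[:2] for u,v in pts])
print('rim box',W.round(1).tolist(),W.mean(0),np.linalg.norm(np.diff(W,axis=0),axis=1),np.degrees(np.arctan2(*(W[1]-W[0])[::-1])),np.degrees(np.arctan2(*(W[2]-W[1])[::-1])))
```

```text
top z [-25.11009254 -23.2515799  -20.94059366] x max [73.88062725 74.53228142] 74.5434875618316
5 1046 y -31.9 32.2 z -23.8
20 1099 y -25.9 26.2 z -23.8
40 1317 y -25.9 26.0 z -23.9
60 1443 y -26.0 26.2 z -23.8
70 1610 y -25.9 26.2 z -24.7
225 [116 117] [[74.5, -20.1, -18.3], [74.2, -19.2, -24.4], [73.9, -19.3, -24.0]]
245 [116 117] [[74.5, -12.5, -18.0], [74.2, -11.9, -24.1], [73.9, -11.8, -24.8]]
265 [116 117] [[74.5, -4.7, -18.5], [74.2, -4.5, -24.5], [73.9, -4.5, -24.6]]
285 [116 117] [[74.5, 3.0, -17.4], [74.2, 2.9, -24.6], [73.9, 2.9, -23.4]]
305 [116 117] [[74.5, 10.8, -17.1], [74.2, 10.3, -23.6], [73.9, 10.1, -25.5]]
325 [116 117] [[74.5, 18.5, -17.9], [74.2, 17.8, -22.8], [73.9, 17.7, -23.5]]
carrier 604 0.10918853051106225 31.84173021174587
rim tool x [ 74.86479141  81.21600893 182.55746509] y -33.02464173442636 173.43566176121928 z 24.420152682785954
rim box [[496.1, 446.6], [564.1, 288.0], [498.3, 259.0], [431.1, 416.9]] [497.42906302 352.63915571] [172.54366386  71.88055291 171.60782297] -66.78847151167851 -156.22596861920997
```

Run:
```python
from h import *
t=np.load('w3.npz');im,d,K,E=t['im'],t['d'],t['K'],t['E'];C=cloud(d,K,E)
Rt=R.from_euler('xyz',t['r'],degrees=True).as_matrix();T=(C-t['p'])@Rt
hsv=cv2.cvtColor(im,cv2.COLOR_RGB2HSV);b=(hsv[...,0]>95)&(hsv[...,0]<130)&(hsv[...,1]>90)&(C[...,2]<60)
b[118:]=0;b[:,:235]=0;b[:,322:]=0
v,u=np.where(b);print('px',u.min(),u.max(),v.min(),v.max())
for vv in range(v.min(),118):
    k=u[v==vv]
    if len(k): print(vv,k.min(),k.max(),'z',np.median(C[vv,k.min():k.max()+1,2]).round(1),'x',np.median(T[vv,k.min():k.max()+1,0]).round(1))
# edge rays on z=26 plane
for uu,vv in((u.min()-.5,v.min()-.5),(u.max()+.5,v.min()-.5)):
    P=ray(uu,vv,26,K,E);print(uu,vv,P.round(1),((P-t['p'])@Rt).round(1))
```

```text
px 248 308 106 114
106 248 307 z 25.7 x 83.3
107 248 307 z 26.2 x 82.2
108 248 307 z 24.7 x 81.2
109 248 307 z 22.9 x 80.2
110 248 307 z 21.2 x 79.2
111 248 308 z 4.6 x 78.2
112 248 308 z 4.5 x 77.1
113 248 307 z 4.5 x 76.0
114 248 307 z 4.5 x 74.8
247.5 105.5 [433.8 421.1  26. ] [ 83.8 -32.9 216.8]
308.5 105.5 [495.6 447.3  26. ] [ 83.8  34.3 216.4]
```

```bash
python3 -m jog '[[[0,0.012,0.4,0,0,0,0.3],[0,0,0.8,0,0,0,0.3],[0,0,0.9,0,0,0,0.3],[0,0,0.8,0,0,0,0.3],[0,0,0.5,0,0,0,0.3],[0,0,0.2,0,0,0,0.3],[0,0,0,0,0,0,0.3],[0,0,0,0,0,0,0.3]]]'
python3 - <<'E'
from h import *
s=telemetry.sense();print(s['tool_pos'],s['tcp_rot'],s['finger_gap'])
go([498.1,358.0-.5,28],113.0,4)
im,d,K,E=snap('wrist','w4.png')
C=cloud(d,K,E);Rt=R.from_euler('xyz',s['tcp_rot'],degrees=True).as_matrix();T=(C-s['tool_pos'])@Rt
hsv=cv2.cvtColor(im,cv2.COLOR_RGB2HSV);b=(hsv[...,0]>95)&(hsv[...,0]<130)&(hsv[...,1]>90)&(C[...,2]<60)
b[:60]=0;b[:,:170]=0;b[:,390:]=0;q=T[b&(C[...,2]>20)&(C[...,2]<30)]
print(len(q),q.min(0),q.max(0)); q2=q[(q[:,0]<60)];print(q2[:,1].min(),q2[:,1].max())
E
```

```text
time: 9.18
tool_pos: [501.1, 356.5, 67.8]
tcp_rot: [179.9, -0.0, 112.8]
ft_force: [-0.2, 0.4, -1.0]
finger_gap: 51.4
[501.09129666 356.45662492  67.78870556] [ 1.79864425e+02 -1.62715992e-02  1.12805599e+02] 51.42575792077288
rows 4 [0.011, -0.012, 0.199] [0.0001, -0.0, -0.0001] t 9.175
1383 [ 74.5866887  -37.87728314  39.57618991] [86.18916481 30.07888404 47.88172812]Traceback (most recent call last):
  File "<stdin>", line 8, in <module>
    return umr_minimum(a, axis, None, out, keepdims, initial, where)
ValueError: zero-size array to reduction operation minimum which has no identity
```

View pics/w4.png

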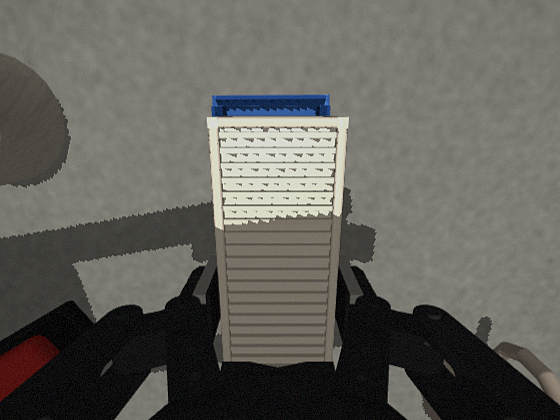

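The filter is just above the carrier. It sits about 4 mm off in tool y and 2 mm off in x, judging by the carrier rim at (212–330, 97). I'll correct that before inserting.

```bash
python3 -m jog '[[[0.036,-0.08,0.1,0,0,0,0.3],[0,0,0.1,0,0,0,0.3],[0,0,0,0,0,0,0.3],[0,0,0,0,0,0,0.3]]]'
python3 - <<'E'
from h import *
s=telemetry.sense();print(s['tool_pos'],s['tcp_rot'],s['finger_gap'])
go([496.7,356.6,28],113.0,1)
im,d,K,E=snap('wrist','w5.png')
C=cloud(d,K,E);Rt=R.from_euler('xyz',s['tcp_rot'],degrees=True).as_matrix();T=(C-s['tool_pos'])@Rt
hsv=cv2.cvtColor(im,cv2.COLOR_RGB2HSV);b=(hsv[...,0]>95)&(hsv[...,0]<130)&(hsv[...,1]>90)&(C[...,2]<60)
b[:60]=0;b[:,:170]=0;b[:,390:]=0;q=T[b&(C[...,2]>20)&(C[...,2]<30)]
print(len(q),q.min(0),q.max(0),'ctr y',(q[:,1].min()+q[:,1].max())/2)
far=[(u,np.where(b[:,u])[0].min()) for u in range(215,345,20) if b[:,u].any()];print(far)
E
```

```text
time: 9.72
tool_pos: [495.7, 356.3, 56.2]
tcp_rot: [-180.0, 0.0, 112.8]
ft_force: [0.6, -0.9, -2.1]
finger_gap: 51.5
[495.68123467 356.25480199  56.20718257] [-1.79989860e+02  1.57725543e-03  1.12823343e+02] 51.46385954824899
rows 1 [-0.002, 0.022, 0.564] [-0.0, 0.0, -0.0005] t 9.725
1481 [ 74.62443525 -32.49759394  28.03473434] [84.00843647 35.21490187 36.19035995] ctr y 1.3586539635523565
[(235, np.int64(98)), (255, np.int64(98)), (275, np.int64(97)), (295, np.int64(97)), (315, np.int64(97)), (335, np.int64(97))]
```

```bash
python3 -m jog '[[[0,0.024,0,0,0,0,0.3],[0,0,0.1,0,0,0,0.3],[0,0,0.1,0,0,0,0.3],[0,0,0.1,0,0,0,0.3],[0,0,0.1,0,0,0,0.3],[0,0,0.1,0,0,0,0.3],[0,0,0.06,0,0,0,0.3],[0,0,0,0,0,0,0.3]]]'
```

```text
time: 10.78
tool_pos: [496.9, 356.7, 28.3]
tcp_rot: [180.0, 0.0, 112.8]
ft_force: [0.8, 0.5, -1.5]
finger_gap: 51.1
```

```bash
python3 -m jog '[[[0,0,0,0,0,0,1],[0,0,0,0,0,0,1],[0,0,0,0,0,0,1],[0,0,0,0,0,0,1]]]'
python3 - <<'E'
from h import *
s=telemetry.sense();print(s['tool_pos'],s['tcp_rot'],s['finger_gap'])
im,d,K,E=snap('wrist','w6.png')
C=cloud(d,K,E);Rt=R.from_euler('xyz',s['tcp_rot'],degrees=True).as_matrix();T=(C-s['tool_pos'])@Rt
w=np.zeros(d.shape,bool);w[100:355,215:345]=1
m=w&(im.min(-1)>60)&(C[...,2]>30)&(C[...,2]<70)
for a,b in((0,20),(20,40),(40,60),(60,76)):
    q=m&(T[...,0]>a)&(T[...,0]<b);print(a,np.median(C[q][:,2]).round(1),C[q&(T[...,1]<-5)][:,2].mean().round(1),C[q&(T[...,1]>5)][:,2].mean().round(1),T[q][:,1].min().round(1),T[q][:,1].max().round(1))
hsv=cv2.cvtColor(im,cv2.COLOR_RGB2HSV);b=(hsv[...,0]>95)&(hsv[...,0]<130)&(hsv[...,1]>90)&(C[...,2]<60)
b[:60]=0;b[:,:150]=0;b[:,410:]=0;q=T[b&(C[...,2]>20)&(C[...,2]<30)]
print(len(q),q.min(0),q.max(0)); print('filter end',T[m][:,0].max())
im,d,K,E=snap('top','t6.png')
cv2.imwrite('pics/t6c.png',cv2.resize(im[180:260,90:200],None,fx=6,fy=6,interpolation=cv2.INTER_CUBIC)[:,:,::-1])
E
```

```text
time: 11.28
tool_pos: [496.9, 356.8, 28.4]
tcp_rot: [180.0, -0.0, 112.8]
ft_force: [-0.1, -0.6, -0.2]
finger_gap: 85.2
[496.93452073 356.75735776  28.40024023] [ 1.79986596e+02 -4.03028491e-03  1.12816303e+02] 85.22272805053143
0 50.6 50.7 50.7 -26.0 26.1
20 50.9 50.8 50.8 -26.1 26.1
40 50.3 50.5 50.6 -25.2 26.2
60 51.4 51.0 51.1 -24.0 25.6
4120 [-68.2556916  -34.05870187  -0.36980566] [83.98959833 34.68005631  8.40898038]
filter end 74.58815315605105
```

The filter is seated: its top is level at about 51–52 mm and centred in the tray. Now I'll grip the tray.

```bash
python3 -m jog '[[[0,0,0.15,0,0,0,1],[0,0,0.2,0,0,0,1],[0,0,0.15,0,0,0,1],[0,0,0,0,0,0,1],[0,0,0,0,0,0,0.5],[0,0,0,0,0,0,0.5],[0,0,0,0,0,0,0.5],[0,0,0,0,0,0,0.5]]]' 50
python3 -m jog '[[[0,0,-0.2,0,0,0,0.5],[0,0,-0.4,0,0,0,0.5],[0,0,-0.4,0,0,0,0.5],[0,0,0,0,0,0,0.5],[0,0,0,0,0,0,0.5]]]'
python3 - <<'E'
from h import *
s=telemetry.sense()
im,d,K,E=snap('wrist','w7.png')
C=cloud(d,K,E);Rt=R.from_euler('xyz',s['tcp_rot'],degrees=True).as_matrix();T=(C-s['tool_pos'])@Rt
hsv=cv2.cvtColor(im,cv2.COLOR_RGB2HSV);b=(hsv[...,0]>95)&(hsv[...,0]<130)&(hsv[...,1]>90)
b[:60]=0;b[:,:150]=0;b[:,410:]=0;q=T[b];print(np.percentile(q,[.2,50,99.8],axis=0))
for a,bb in((70,75),(80,84.5)):
    k=q[(q[:,0]>a)&(q[:,0]<bb)];print(a,len(k),k.min(0),k.max(0))
w=np.zeros(d.shape,bool);w[100:355,215:345]=1
m=w&(im.min(-1)>60)&(T[...,2]>-70)&(T[...,2]<-20);print('top z',[np.median(T[m&(T[...,0]>a)&(T[...,0]<a+20)][:,2]).round(1) for a in(0,20,40,56)])
E
```

```text
time: 12.38
tool_pos: [497.3, 357.0, 3.9]
tcp_rot: [179.9, -0.0, 112.8]
ft_force: [0.1, 0.8, 3.3]
finger_gap: 66.2
time: 13.0
tool_pos: [496.8, 356.7, 53.4]
tcp_rot: [180.0, -0.0, 112.8]
ft_force: [-0.9, 0.0, -3.3]
finger_gap: 66.6
[[ -42.4754137   -45.92928181 -143.02401804]
 [  76.07955966    4.96774813  -21.6245917 ]
 [  84.05068096   44.58211699    1.15702657]]
70 262 [ 70.21016654 -34.03306014 -49.04709836] [74.94311726 33.81339851  1.15481351]
80 1884 [ 80.00202462 -53.34183939 -24.4338142 ] [84.14268323 33.64882763 53.11446626]
top z [np.float64(-46.6), np.float64(-46.8), np.float64(-46.0), np.float64(-47.1)]
```

View pics/w7.png

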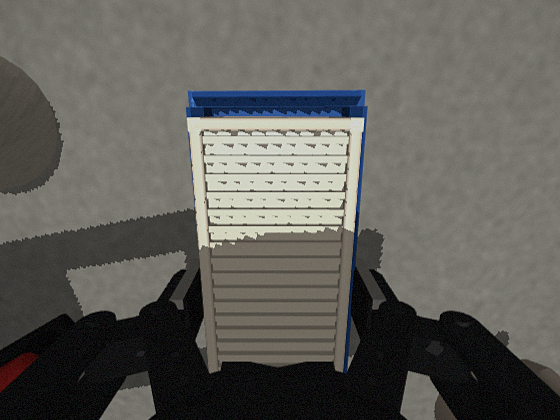

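The pair is lifted level, with 3.3 N of weight and the tray held in line. Now I'll refine the box pose from the initial top and scene data.

Run:
```python
from h import *
t=np.load('top0.npz');im,d,K,E=t['im'],t['d'],t['K'],t['E'];C=cloud(d,K,E)
lid=C[130:180,190:290].reshape(-1,3);lid=lid[(lid[:,2]>160)&(lid[:,2]<300)]
r=cv2.minAreaRect(lid[:,:2].astype(np.float32));
top=lid[lid[:,2]>262];A=top[:,1];sl=np.polyfit(top[:,1],top[:,0],1);yaw=-np.degrees(np.arctan(sl[0]));print('lid top edge yaw',yaw,'mid y',(A.min()+A.max())/2,'x',np.median(top[:,0]),'zmax',top[:,2].max())
print('rect',r)
for yw in(yaw,-4.6):
    c,s_=np.cos(np.radians(yw)),np.sin(np.radians(yw))
    B=(C[...,:2]-[583,40])@np.array([[c,-s_],[s_,c]])
    z=C[...,2]
    m=(z>108)&(z<118)&(abs(B[...,0])<60)&(abs(B[...,1])<150);q=B[m]
    print(yw,'side rims',np.percentile(q[q[:,1]<0][:,1],[1,99]).round(1),np.percentile(q[q[:,1]>0][:,1],[1,99]).round(1))
    m=(z>108)&(z<130)&(abs(B[...,1])<105)&(abs(B[...,1])>45)&(abs(B[...,0])<110);q=B[m]
    h=np.histogram(q[:,0],np.arange(-110,111,5));print([(int(e),int(n)) for e,n in zip(h[1],h[0]) if n])
    m=(z>68)&(z<84)&(abs(B[...,1])<100)&(abs(B[...,0])<60);q=B[m];print('guides',len(q),np.percentile(q,[2,98],axis=0).round(1))
u=[ray(*p,78,K,E)[:2] for p in((211.25,180.75),(272,187),(209.25,205.75),(268.75,212))];print(np.round(u,1),np.mean(u,0))
go([580,40,200],85.4,10)
```

```text
lid top edge yaw -4.755112540654309 mid y 32.07599957735463 x 672.0447893853539 zmax 295.4444504373921
rect ((676.262451171875, 31.622512817382812), (233.1025848388672, 30.10616683959961), 85.51720428466797)
-4.755112540654309 side rims [-125.3 -108.5] [107.5 123.6]
[(-85, 73), (-80, 44), (65, 10), (70, 72), (75, 69), (80, 8)]
guides 210 [[-55.2 -94.6]
 [ 55.5  92.5]]
-4.6 side rims [-125.3 -108.5] [107.5 123.8]
[(-85, 73), (-80, 45), (65, 12), (70, 72), (75, 66), (80, 9)]
guides 210 [[-55.1 -94.6]
 [ 55.4  92.5]]
[[620.9 128.8]
 [606.7 -58.3]
 [542.9 131.4]
 [528.8 -50.6]] [574.83344309  37.82528374]
rows 10 [-0.659, 0.05, -0.294] [-0.0, 0.0, 0.0076] t 13.05
```

```bash
python3 -m jog '[[[0,0,-0.6,0,0,0,0.5],[-0.3,0.02,-0.9,0,0,0.0076,0.5],[-0.6,0.05,-0.8,0,0,0.0076,0.5],[-0.66,0.05,-0.5,0,0,0.0076,0.5],[-0.66,0.05,-0.14,0,0,0.0076,0.5],[-0.66,0.05,0,0,0,0.0076,0.5],[-0.66,0.05,0,0,0,0.0076,0.5],[-0.66,0.05,0,0,0,0.0076,0.5],[-0.66,0.05,0,0,0,0.0076,0.5],[-0.66,0.05,0,0,0,0.0076,0.5],[-0.66,0.05,0,0,0,0.0076,0.5],[-0.66,0.05,0,0,0,0,0.5]]]'
python3 -c "
from h import *
go([579,39,200],85.3,1)"
```

```text
time: 14.55
tool_pos: [570.6, 24.4, 199.0]
tcp_rot: [-179.9, 0.0, 85.4]
ft_force: [0.2, 0.3, -3.8]
finger_gap: 66.9
rows 1 [0.304, 0.144, -0.02] [-0.0003, 0.0, 0.0003] t 14.55
```

```bash
python3 -m jog '[[[0.2,0.1,0,0,0,0,0.5],[0.1,0.04,0,0,0,0,0.5],[0,0,0,0,0,0,0.5],[0,0,0,0,0,0,0.5]]]'
python3 - <<'E'
from h import *
s=telemetry.sense();print(s['tool_pos'],s['tcp_rot'],s['finger_gap'])
im,d,K,E=snap('wrist','w8.png');np.savez('w8.npz',im=im,d=d,K=K,E=E,p=s['tool_pos'],r=s['tcp_rot'])
E
```

```text
time: 15.05
tool_pos: [579.3, 40.7, 200.1]
tcp_rot: [-180.0, 0.0, 85.5]
ft_force: [-0.6, -0.1, -4.0]
finger_gap: 66.4
[579.27417919  40.68077527 200.05123517] [-1.79973518e+02  4.94219272e-03  8.55357853e+01] 66.35259111446831
```

View pics/w8.png

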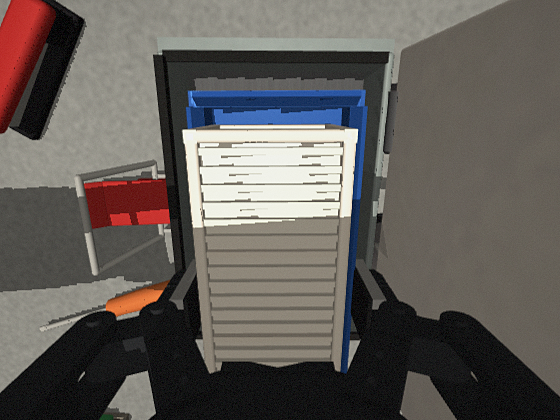

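The wrist view shows the box's +y rim at rows 40–50, the front wall inner edge near column 175, the back rim near column 390, and the tray centred between them.

Run:
```python
from h import *
t=np.load('w8.npz');im,d,K,E=t['im'],t['d'],t['K'],t['E'];C=cloud(d,K,E)
Rt=R.from_euler('xyz',t['r'],degrees=True).as_matrix();T=(C-t['p'])@Rt
z=C[...,2]
w=np.zeros(d.shape,bool);w[25:115,140:420]=1
# +y rim
m=w&(z>108)&(z<119);P=T[m]
for a in(-70,-40,0,40,65):
    q=P[(P[:,1]>a)&(P[:,1]<a+15)&(P[:,0]>60)];print('yrim @',a,len(q),np.percentile(q[:,0],[2,98]).round(1))
# front/back walls by tool y at rows
for v in(60,70,80,90,100,110):
    row=T[v];zz=z[v]
    l=[(u,row[u,1].round(1),zz[u].round(0)) for u in range(150,190,4)];
    k=np.where((zz>105)&(zz<130)&(np.arange(560)>350)&(np.arange(560)<405))[0]
    j=np.where((zz>105)&(zz<130)&(np.arange(560)>150)&(np.arange(560)<200))[0]
    print(v,'front',len(j),row[j,1].round(1)[[0,-1]] if len(j) else '',zz[j].round(0)[[0,-1]] if len(j) else '','back',len(k),row[k,1].round(1)[[0,-1]] if len(k) else '', zz[k].round(0)[[0,-1]] if len(k) else '')
# guides
m=w&(z>70)&(z<83)&(abs(T[...,1])<60);P=T[m];print('guide',len(P),np.percentile(P,[1,99],axis=0).round(1) if len(P) else '')
for v in (78,82,86): print(v,[(u,z[v,u].round(0),T[v,u,:2].round(0).tolist()) for u in range(184,380,14)])
m=(z>20+t['p'][2]-30)
b=cv2.cvtColor(im,cv2.COLOR_RGB2HSV);b=(b[...,0]>95)&(b[...,0]<130)&(b[...,1]>90)&(T[...,2]>-40)&(T[...,2]<20)
q=T[b];q=q[q[:,0]>72];print('tray',np.percentile(q,[.3,99.7],axis=0).round(1))
```

```text
yrim @ -70 279 [109.  115.9]
yrim @ -40 274 [108.8 115.6]
yrim @ 0 283 [108.6 115.5]
yrim @ 40 271 [108.3 115. ]
yrim @ 65 793 [ 75.9 114.8]
60 front 46 [-79.3 -52. ] [124. 116.] back 48 [49.1 81.2] [117. 126.]
70 front 16 [-79.2 -75.3] [124. 106.] back 18 [72.8 80.9] [107. 128.]
80 front 16 [-79.3 -75.3] [124. 106.] back 19 [72.6 81.6] [107. 128.]
90 front 16 [-80.  -75.4] [122. 105.] back 20 [72.4 81.9] [108. 129.]
100 front 16 [-79.3 -75.5] [124. 105.] back 25 [72.6 81.5] [107. 129.]
110 front 15 [-79.8 -75.2] [123. 106.] back 25 [72.7 81.5] [106. 129.]
guide 342 [[109.2 -58.3 117.2]
 [110.1  58.3 129.8]]
78 [(184, np.float64(73.0), [103.0, -75.0]), (198, np.float64(60.0), [104.0, -67.0]), (212, np.float64(60.0), [104.0, -55.0]), (226, np.float64(60.0), [104.0, -43.0]), (240, np.float64(60.0), [104.0, -31.0]), (254, np.float64(60.0), [104.0, -20.0]), (268, np.float64(60.0), [104.0, -8.0]), (282, np.float64(60.0), [104.0, 4.0]), (296, np.float64(60.0), [104.0, 16.0]), (310, np.float64(59.0), [104.0, 28.0]), (324, np.float64(61.0), [104.0, 39.0]), (338, np.float64(59.0), [104.0, 52.
[... 556 characters left out ...]
, [101.0, 51.0]), (352, np.float64(61.0), [101.0, 63.0]), (366, np.float64(70.0), [100.0, 73.0])]
86 [(184, np.float64(75.0), [97.0, -75.0]), (198, np.float64(60.0), [98.0, -67.0]), (212, np.float64(60.0), [98.0, -56.0]), (226, np.float64(60.0), [98.0, -44.0]), (240, np.float64(61.0), [98.0, -31.0]), (254, np.float64(60.0), [98.0, -20.0]), (268, np.float64(61.0), [98.0, -8.0]), (282, np.float64(59.0), [98.0, 4.0]), (296, np.float64(60.0), [98.0, 16.0]), (310, np.float64(60.0), [98.0, 28.0]), (324, np.float64(61.0), [98.0, 40.0]), (338, np.float64(60.0), [98.0, 52.0]), (352, np.float64(60.0), [98.0, 64.0]), (366, np.float64(70.0), [97.0, 73.0])]
tray [[ 72.1 -33.8 -23.8]
 [ 84.2  33.6   1.1]]
```

```bash
python3 -m jog '[[[0.016,-0.01,0.3,0,0,0.0011,0.5],[0,0,0.5,0,0,0,0.5],[0,0,0.5,0,0,0,0.5],[0,0,0.5,0,0,0,0.5],[0,0,0.2,0,0,0,0.5],[0,0,0,0,0,0,0.5],[0,0,0,0,0,0,0.5]]]'
python3 - <<'E'
from h import *
s=telemetry.sense();print(s['tool_pos'],s['tcp_rot'],s['finger_gap'],s['ft_force'])
go([578.7,41.5,65],85.1,1)
im,d,K,E=snap('wrist','w9.png');C=cloud(d,K,E)
Rt=R.from_euler('xyz',s['tcp_rot'],degrees=True).as_matrix();T=(C-s['tool_pos'])@Rt;z=C[...,2]
w=np.zeros(d.shape,bool);w[:115,60:500]=1
m=w&(z>70)&(z<82)&(abs(T[...,1])<65)&(T[...,0]>70)&(T[...,0]<105);print('guide',m.sum(),np.percentile(T[m],[1,99],axis=0).round(1) if m.any() else '')
m=w&(z>108)&(z<117)&(abs(T[...,1])<60)&(T[...,0]>100);print('yrim',m.sum(),[np.percentile(T[m&(abs(T[...,1]-a)<12)][:,0],[2,98]).round(1) for a in(-45,0,45)] if m.any() else '')
for v in(40,60,80,100):
    k=(z[v]>85)&(z[v]<112)&(abs(T[v,:,1])<85)&(abs(T[v,:,1])>50)&(abs(T[v,:,0])<112);y=T[v,k,1];print(v,np.sort(y[y<0])[-5:].round(1),np.sort(y[y>0])[:5].round(1))
E
```

```text
time: 15.98
tool_pos: [579.8, 40.8, 101.5]
tcp_rot: [179.9, -0.0, 85.1]
ft_force: [0.7, 0.7, -4.0]
finger_gap: 66.4
[579.83417064  40.75476252 101.46299916] [ 1.79898181e+02 -6.96673569e-03  8.50613563e+01] 66.42292386216774 [ 0.6686544   0.68614988 -3.97865864]
rows 1 [0.013, -0.025, 0.729] [0.0003, -0.0, -0.0001] t 15.975
guide 1033 [[ 88.1 -42.1  22. ]
 [ 93.4  37.   30.1]]
yrim 4722 [array([108.2, 114.3]), array([108.3, 114.3]), array([108.4, 114.3])]
40 [-76.  -76.  -76.  -75.9 -75.7] [70.9 70.9 70.9 70.9 71. ]
60 [-76.3 -76.2 -76.  -75.9 -75.7] [70.9 71.1 71.1 71.2 71.2]
80 [-76.2 -76.1 -76.1 -76.  -75.8] [70.8 70.9 70.9 71.  71. ]
100 [-76.2 -76.1 -76.1 -76.  -76. ] [70.8 71.  71.  71.1 71.1]
```

```bash
python3 -m jog '[[[0,-0.046,0.1,0,0,0,0.5],[0,0,0.15,0,0,0,0.5],[0,0,0,0,0,0,0.5],[0,0,0,0,0,0,0.5]]]'
python3 - <<'E'
from h import *
s=telemetry.sense();print(s['tool_pos'],s['tcp_rot'],s['finger_gap'],s['ft_force'])
im,d,K,E=snap('wrist','w10.png');C=cloud(d,K,E)
Rt=R.from_euler('xyz',s['tcp_rot'],degrees=True).as_matrix();T=(C-s['tool_pos'])@Rt;z=C[...,2]
w=np.zeros(d.shape,bool);w[:115,60:500]=1
m=w&(z>70)&(z<82)&(abs(T[...,1])<65)&(T[...,0]>70)&(T[...,0]<105);print('guide',m.sum(),np.percentile(T[m],[1,99],axis=0).round(1) if m.any() else '')
m=w&(z>108)&(z<117)&(abs(T[...,1])<60)&(T[...,0]>100);print('yrim',m.sum(),[np.percentile(T[m&(abs(T[...,1]-a)<12)][:,0],[2,98]).round(1) for a in(-45,0,45)] if m.any() else '')
for v in(40,60,80,100):
    k=(z[v]>85)&(z[v]<112)&(abs(T[v,:,1])<85)&(abs(T[v,:,1])>50)&(abs(T[v,:,0])<112);y=T[v,k,1];print(v,np.sort(y[y<0])[-3:].round(1),np.sort(y[y>0])[:3].round(1))
E
```

```text
time: 16.52
tool_pos: [576.6, 41.0, 87.7]
tcp_rot: [-180.0, 0.0, 85.1]
ft_force: [0.1, -0.0, -3.5]
finger_gap: 66.6
[576.63662543  40.9606153   87.66716658] [-1.79984367e+02  2.23065908e-03  8.50645119e+01] 66.6285889806691 [ 0.08695559 -0.04211113 -3.54963205]
guide 1311 [[ 80.3 -39.    8.2]
 [ 93.2  42.3  16.7]]
yrim 3038 [array([108.1, 110.2]), array([108.2, 110.1]), array([108.3, 110.2])]
40 [-72.8 -72.7 -72.6] [73.1 73.7 73.9]
60 [-72.8 -72.7 -72.5] [73.6 73.7 73.8]
80 [-72.7 -72.7 -72.5] [73.8 74.  74.1]
100 [-72.8 -72.7 -72.5] [74.  74.1 74.3]
```

```bash
python3 -m jog '[[[0,0.018,0,0,0,0,0.5],[0,0,0.08,0,0,0,0.5],[0,0,0.1,0,0,0,0.5],[0,0,0.1,0,0,0,0.5],[0,0,0.1,0,0,0,0.5],[0,0,0.06,0,0,0,0.5],[0,0,0,0,0,0,0.5],[0,0,0,0,0,0,0.5]]]'
```

```text
time: 17.58
tool_pos: [577.8, 40.9, 66.0]
tcp_rot: [180.0, -0.0, 85.1]
ft_force: [-0.1, -0.4, -4.0]
finger_gap: 66.3
```

```bash
python3 -m jog '[[[0,0,0.03,0,0,0,0.5],[0,0,0.03,0,0,0,0.5],[0,0,0,0,0,0,0.5]]]'
```

```text
time: 17.95
tool_pos: [577.9, 40.9, 63.9]
tcp_rot: [180.0, 0.0, 85.1]
ft_force: [-4.3, 0.8, 4.6]
finger_gap: 66.1
```

```bash
python3 -m jog '[[[0,0,0,0,0,0,1],[0,0,0,0,0,0,1],[0,0,0,0,0,0,1],[0,0,-0.5,0,0,0,1],[0,0,-0.9,0,0,0,1],[0,0,-1,0,0,0,1],[0,0,-1,0,0,0,1],[0,0,-0.4,0,0,0,1]]]'
python3 - <<'E'
from h import *
im,d,K,E=snap('top','t11.png');C=cloud(d,K,E)
s=telemetry.sense();print(s['tool_pos'])
im,d,K,E=snap('wrist','w11.png');C=cloud(d,K,E)
Rt=R.from_euler('xyz',[180,0,85.1],degrees=True).as_matrix();T=(C-[577.9,40.9,0])@Rt;z=C[...,2]
for a in(-60,-40,-20,0,20,40,60):
    k=(abs(T[...,0]-a)<8)&(abs(T[...,1])<22)&(z>80)&(z<135)&(im.min(-1)>50);print(a,k.sum(),np.median(z[k]).round(1) if k.any() else '')
b=cv2.cvtColor(im,cv2.COLOR_RGB2HSV);b=(b[...,0]>95)&(b[...,0]<130)&(b[...,1]>90)&(abs(T[...,0])<100)&(abs(T[...,1])<60)
q=np.column_stack([T[b][:,:2],z[b]]);q=q[(q[:,2]>75)&(q[:,2]<100)];print('tray rim',np.percentile(q,[.5,50,99.5],axis=0).round(1))
for sgn in(-1,1):
  for a in(-60,0,60):
    k=q[(q[:,1]*sgn>28)&(abs(q[:,0]-a)<15)];print(sgn,a,len(k),np.percentile(k[:,2],90).round(1) if len(k) else '')
E
```

```text
time: 18.95
tool_pos: [579.2, 40.8, 257.0]
tcp_rot: [179.7, -0.0, 85.1]
ft_force: [0.2, 1.1, -0.7]
finger_gap: 85.5
[579.61074227  40.87196864 258.26575194]
-60 628 110.3
-40 618 110.3
-20 700 110.1
0 697 110.1
20 784 110.7
40 818 109.9
60 868 110.3
tray rim [[-89.  -33.6  75.5]
 [ 31.5  28.9  85. ]
 [ 83.5  34.6  87.7]]
-1 -60 62 87.0
-1 0 76 86.8
-1 60 104 86.8
1 -60 131 86.4
1 0 156 86.3
1 60 192 86.6
```

View pics/w11.png

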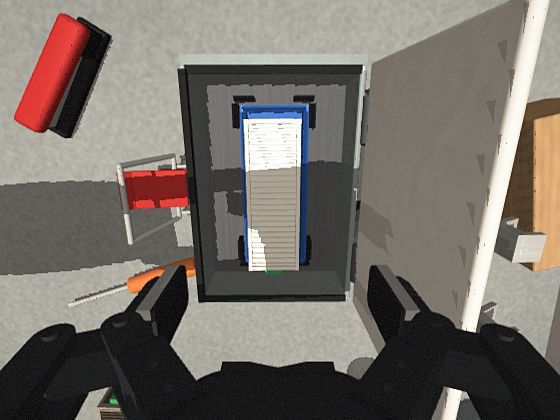

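The wrist view shows the tray between the four corner guides, with the filter flat inside it: top about 110–111 along its whole length, rim 86 on both sides. Next is the lid, going over the top and pushing from behind at box y +60, clear of the keeper.

```bash
python3 -m jog '[[[0,0,-0.7,0,0,0,0.6],[0,0,-0.7,0,0,0,0],[0.2,0.2,0,0,0,0,0],[0.2,0.4,0,0,0,0,0],[0.2,0.5,0,0,0,0,0],[0.2,0.5,0,0,0,0,0],[0.2,0.5,0,0,0,0,0],[0.2,0.5,0,0,0,0,0],[0,0.17,0,0,0,0,0],[0,0,0,0,0,0,0]]]'
python3 - <<'E'
from h import *
t=np.load('top0.npz');C=cloud(t['d'],t['K'],t['E']);q=C[80:128,222:282].reshape(-1,3);q=q[q[:,2]>30];print('brown',np.percentile(q,[1,99],axis=0).round(0))
s=telemetry.sense();O=np.array([577.8,40.1]);a=np.radians(-4.9);c,n=np.cos(a),np.sin(a)
b=(s['tool_pos'][:2]-O)@np.array([[c,-n],[n,c]]);print(s['tool_pos'],'box',b)
E
```

```text
time: 20.3
tool_pos: [720.5, 88.5, 320.0]
tcp_rot: [-179.8, 0.0, 85.1]
ft_force: [-0.4, -0.4, -1.0]
finger_gap: -0.0
brown [[822. -66.  33.]
 [934.  97. 120.]]
[720.45876045  88.5299217  319.96734682] box [138.00065003  60.43839705]
```

```bash
python3 -m jog '[[[0,0,0.4,0,0,0,0],[0,0,0.6,0,0,0,0],[0,0,0.45,0,0,0,0],[0,0,0,0,0,0,0],[0,-0.12,0,0,0,0,0],[0,-0.12,0,0,0,0,0],[0,-0.12,0,0,0,0,0],[0,-0.15,0,0,0,0,0],[0,-0.15,0,0,0,0,0],[0,-0.15,0,0,0,0,0],[0,-0.15,0,0,0,0,0],[0,-0.15,0,0,0,0,0]]]'
python3 -m jog '[[[0,-0.15,0,0,0,0,0],[0,-0.15,0,0,0,0,0],[0,-0.15,0,0,0,0,0],[0,-0.15,0,0,0,0,0],[0,-0.1,0,0,0,0,0],[0,0,0,0,0,0,0],[0,0,0,0,0,0,0]]]'
python3 - <<'E'
from h import *
im,d,K,E=snap('scene','s12.png');C=cloud(d,K,E)
im2,d2,K2,E2=snap('wrist','w12.png');np.savez('w12.npz',im=im2,d=d2,K=K2,E=E2)
q=C[120:260,270:400];print('z>150 near box',(q[...,2]>180).sum())
cv2.imwrite('pics/s12c.png',cv2.resize(im[90:270,230:430],None,fx=3.5,fy=3.2)[:,:,::-1])
E
```

```text
time: 21.8
tool_pos: [664.9, 93.6, 250.3]
tcp_rot: [-180.0, -0.0, 85.1]
ft_force: [-0.1, 0.7, -0.3]
finger_gap: 0.0
time: 22.68
tool_pos: [630.7, 96.5, 250.3]
tcp_rot: [180.0, -0.0, 85.1]
ft_force: [-0.1, -0.3, 0.2]
finger_gap: 0.4
z>150 near box 2628
```

View pics/w12.png

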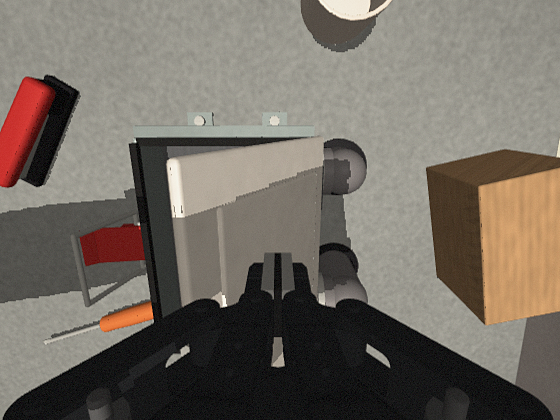

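The view shows the lid past the tipping point and falling; its edge at (175,185) is still raised. The bail bar is at about (82,270), left of the box. I'll move above the latch and look straight down on bail and keeper.

```bash
python3 -m jog '[[[0,0.1,0,0,0,0,0.3],[-0.1,-0.2,0,0,0,0,0.3],[-0.1,-0.4,0,0,0,0,0.3],[-0.2,-0.5,0,0,0,0,0.3],[-0.2,-0.5,0,0,0,0,0.3],[-0.2,-0.5,0,0,0,0,0.3],[-0.2,-0.5,0,0,0,0,0.3],[-0.2,-0.5,0,0,0,0,0.3],[0,-0.26,0,0,0,0,0.3],[0,0,0,0,0,0,0.3]]]'
python3 - <<'E'
from h import *
s=telemetry.sense();print(s['tool_pos'],s['tcp_rot'])
im2,d2,K2,E2=snap('wrist','w13.png');np.savez('w13.npz',im=im2,d=d2,K=K2,E=E2)
im2,d2,K2,E2=snap('top','t13.png');np.savez('t13.npz',im=im2,d=d2,K=K2,E=E2)
im2,d2,K2,E2=snap('scene','s13.png');np.savez('s13.npz',im=im2,d=d2,K=K2,E=E2)
E
```

```text
time: 24.02
tool_pos: [462.8, 51.0, 250.6]
tcp_rot: [179.9, -0.0, 85.1]
ft_force: [0.4, 0.3, -0.2]
finger_gap: 25.7
[462.82579034  50.96756988 250.60881366] [ 1.79940335e+02 -1.41441815e-02  8.50592896e+01]
```

View pics/w13.png

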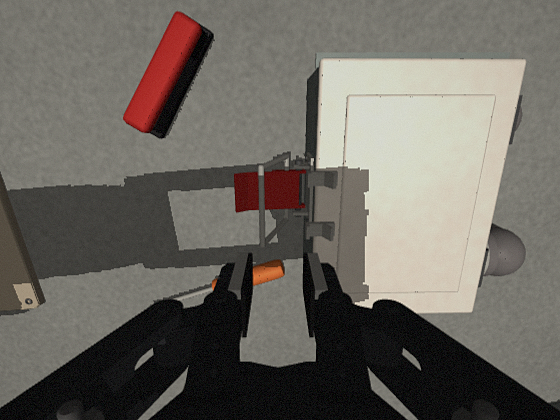

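The lid is shut. The bail bar runs vertically at column 262, rows 163–247, and the keeper hooks are at (322,180) and (322,230). That is my twelfth view, so from here I work from numbers.

```bash
cat >> h.py <<'E'
O=np.array([577.8,40.1]);_a=np.radians(-4.9);_B=np.array([[np.cos(_a),-np.sin(_a)],[np.sin(_a),np.cos(_a)]])
def box(P): P=np.asarray(P,float); q=P.copy(); q[...,:2]=(P[...,:2]-O)@_B; return q
def world(P): P=np.asarray(P,float); q=P.copy(); q[...,:2]=P[...,:2]@_B.T+O; return q
E
python3 - <<'E'
from h import *
t=np.load('w13.npz');im,d,K,E=t['im'],t['d'],t['K'],t['E'];B=box(cloud(d,K,E));z=B[...,2]
# bar: band of raised pixels
w=np.zeros(d.shape,bool);w[155:252,235:300]=1
m=w&(z>125)&(z<160)&(B[...,0]<-95)
P=B[m];print('bar',len(P),np.percentile(P,[1,50,99],axis=0).round(1))
for v in range(165,250,8):
    k=np.where(m[v])[0];print(v,k[[0,-1]] if len(k) else '',B[v,k].mean(0).round(1) if len(k) else '')
w[:]=0;w[140:270,295:360]=1
m=w&(z>137)&(z<170);P=B[m];print('hooks',len(P),np.percentile(P,[1,50,99],axis=0).round(1))
for sg in(-1,1):
    k=P[(P[:,1]*sg>8)&(abs(P[:,1])<40)];print(len(k),np.percentile(k,[2,50,98],axis=0).round(1).tolist())
m=(z>115)&(z<140)&(abs(B[...,1])<100)&(B[...,0]>-90)&(B[...,0]<80);P=B[m]
for x in(-82,-75,-60,-30,0,40,70): q=P[abs(P[:,0]-x)<4];print('lid',x,len(q),np.median(q[:,2]).round(1) if len(q) else '')
hsv=cv2.cvtColor(im,cv2.COLOR_RGB2HSV);r=((hsv[...,0]<8)|(hsv[...,0]>172))&(hsv[...,1]>120);r[:165]=0;r[220:]=0;r[:,:228]=0;r[:,310:]=0
P=B[r];P=P[P[:,2]<125];print('lever',len(P),np.percentile(P,[1,50,99],axis=0).round(1)); 
for x in range(-160,-90,8):
    q=P[abs(P[:,0]-x)<4]; 
    if len(q): print(x,len(q),np.median(q[:,2]).round(1),q[:,1].min().round(),q[:,1].max().round())
s=telemetry.sense();print('tcp box',box(s['tool_pos']))
E
```

```text
bar 585 [[-130.9  -33.3  127.1]
 [-127.9    5.   146. ]
 [-120.6   37.7  148. ]]
165 [259 271] [-125.2   36.1  139.4]
173 [258 263] [-128.7   30.7  146.3]
181 [258 264] [-128.5   24.   145.9]
189 [259 264] [-128.2   17.3  145.8]
197 [259 264] [-128.3   10.5  145.5]
205 [259 264] [-128.3    3.8  146.3]
213 [259 264] [-128.5   -3.3  146.1]
221 [259 264] [-128.5  -10.3  146.5]
229 [259 264] [-128.7  -17.6  146.1]
237 [261 272] [-124.6  -28.9  136.6]
245 [260 265] [-128.1  -32.6  145.8]
hooks 556 [[-90.5 -27.2 137. ]
 [-73.9  19.1 142.9]
 [-67.   30.3 148.2]]
264 [[-90.3, -27.3, 137.0], [-73.8, -20.7, 142.9], [-67.4, -15.4, 148.0]]
292 [[-90.4, 18.5, 137.1], [-73.9, 24.8, 142.9], [-67.6, 30.3, 148.0]]
lid -82 1082 130.8
lid -75 1569 131.0
lid -60 1923 132.1
lid -30 2001 133.7
lid 0 1981 133.0
lid 40 1970 132.1
lid 70 1924 127.5
lever 2280 [[-157.2  -18.3   76.7]
 [-121.7    2.3   85.3]
 [ -88.9   21.3   96.2]]
-160 63 95.3 -18.0 20.0
-152 334 93.6 -18.0 21.0
-144 306 88.6 -18.0 21.0
-136 200 87.5 -18.0 21.0
-128 159 85.8 -45.0 21.0
-120 307 84.9 -18.0 21.0
-112 312 83.8 -18.0 22.0
-104 282 82.7 -20.0 21.0
-96 270 81.6 -43.0 22.0
tcp box [-114.69902385    1.09327925  250.37277306]
```

```bash
python3 -m jog '[[[0.01,-0.274,0.4,0,0,0,0.3],[0,0,0.6,0,0,0,0.3],[0,0,0.5,0,0,0,0.3],[0,0,0.2,0,0,0,0.3],[0,0,0,0,0,0,0.3],[0,0,0,0,0,0,0.3]]]' 60
python3 -c "
from h import *
s=telemetry.sense();print('tcp box',box(s['tool_pos']),s['tcp_rot'])"
```

```text
time: 24.92
tool_pos: [450.3, 52.5, 166.5]
tcp_rot: [179.9, -0.0, 85.1]
ft_force: [-0.0, 0.8, 0.4]
finger_gap: 25.4
tcp box [-128.08068823    1.4594559   166.47990002] [ 1.79908674e+02 -8.43306414e-03  8.50651454e+01]
```

```bash
python3 -m jog '[[[0,-0.006,0.25,0,0,0,0.3],[0,0,0.2,0,0,0,0.3],[0,0,0.09,0,0,0,0.3],[0,0,0,0,0,0,0.3],[0,0,0,0,0,0,0],[0,0,0,0,0,0,0],[0,0,0,0,0,0,0]]]' 60
python3 - <<'E'
from h import *
s=telemetry.sense();print('tcp box',box(s['tool_pos']),s['tcp_rot'],s['finger_gap'])
im,d,K,E=snap('wrist','w14.png');np.savez('w14.npz',im=im,d=d,K=K,E=E)
B=box(cloud(d,K,E));z=B[...,2]
m=(z>125)&(z<160)&(B[...,0]<-100)&(B[...,0]>-150)&(abs(B[...,1])<45)&(B[...,1]>14);m[:,:230]=0
P=B[m];print(len(P),np.percentile(P,[2,50,98],axis=0).round(1))
E
```

```text
time: 25.8
tool_pos: [449.4, 52.5, 138.7]
tcp_rot: [180.0, -0.0, 85.1]
ft_force: [-0.8, 0.2, 1.4]
finger_gap: 1.8
tcp box [-128.99147456    1.38692673  138.65442783] [ 1.79962886e+02 -2.96670799e-03  8.50649247e+01] 1.811516011136633
639 [[-130.8   14.8  126.7]
 [-127.9   30.3  145.8]
 [-121.2   37.7  147.4]]
```

```bash
python3 -m jog '[[[0,0,0,0,0,0,0],[0,0,0,0,0,0,0]]]'
python3 - <<'E'
from h import *
t=np.load('w14.npz');im,d,K,E=t['im'],t['d'],t['K'],t['E'];B=box(cloud(d,K,E));z=B[...,2]
m=(z>130)&(z<160)&(B[...,0]<-100)&(B[...,0]>-150)&(B[...,1]<38)&(B[...,1]>-40)
for y in range(-35,38,6):
    P=B[m&(abs(B[...,1]-y)<2)&(abs(B[...,0]+128)<5)];print(y,len(P),np.median(P,axis=0).round(1) if len(P) else '')
E
```

```text
time: 26.1
tool_pos: [449.3, 52.5, 138.5]
tcp_rot: [180.0, -0.0, 85.1]
ft_force: [-0.1, 0.4, 0.5]
finger_gap: 1.4
-35 7 [-128.4  -33.9  146.1]
-29 28 [-128.6  -28.8  146.4]
-23 27 [-128.9  -22.8  146.6]
-17 29 [-128.4  -17.   146.5]
-11 29 [-128.4  -11.   146.5]
-5 27 [-128.4   -5.2  146.6]
1 31 [-128.4    1.   146.4]
7 29 [-128.4    7.1  146.3]
13 348 [-127.5   12.1  150.7]
19 78 [-128.6   19.1  146.2]
25 81 [-128.4   25.1  146.2]
31 86 [-128.8   31.2  146.1]
37 149 [-126.9   36.8  142.6]
```

```bash
python3 -m jog '[[[0,0.04,-0.04,0,0,0,0],[0,0.04,-0.03,0,0,0,0],[0,0.04,0,0,0,0,0],[0,0,0,0,0,0,0]]]'
python3 - <<'E'
from h import *
s=telemetry.sense();print('tcp box',box(s['tool_pos']),s['finger_gap'],s['ft_force'])
im,d,K,E=snap('wrist','w15.png');np.savez('w15.npz',im=im,d=d,K=K,E=E)
B=box(cloud(d,K,E));z=B[...,2]
m=(z>135)&(z<160)&(B[...,0]<-105)&(B[...,0]>-140)&(B[...,1]<40)&(B[...,1]>-40)
for y in range(-35,38,6):
    P=B[m&(abs(B[...,1]-y)<2)];print(y,len(P),np.median(P,axis=0).round(1) if len(P) else '')
E
```

```text
time: 26.6
tool_pos: [455.2, 52.0, 141.8]
tcp_rot: [-180.0, 0.0, 85.1]
ft_force: [0.3, -0.2, -1.8]
finger_gap: 2.0
tcp box [-123.11999029    1.35717863  141.82978475] 2.002558305056818 [ 0.34501913 -0.17554525 -1.78522934]
-35 7 [-122.5  -34.1  149.2]
-29 23 [-122.5  -28.5  149.8]
-23 31 [-123.   -22.9  149.6]
-17 29 [-123.   -17.3  149.5]
-11 23 [-122.5  -11.   149.5]
-5 28 [-122.7   -4.9  149.7]
1 28 [-122.7    0.6  149.6]
7 344 [-122.5    8.   154.6]
13 427 [-122.5   12.1  152.7]
19 78 [-122.7   19.1  149.4]
25 76 [-122.7   25.   149.1]
31 83 [-122.5   31.   149.3]
37 140 [-121.3   36.7  145.8]
```

The bar follows the fingers, so the pinch holds. Now I'll carry it over the lip and down onto the seats.

```bash
python3 -m jog '[[[0,0.08,-0.05,0,0,0,0],[0,0.14,0,0,0,0,0],[0,0.15,0,0,0,0,0],[0,0.15,0,0,0,0,0],[0,0.14,0,0,0,0,0],[0,0.1,0,0,0,0,0],[0,0,0,0,0,0,0],[0,0,0,0,0,0,0]]]'
python3 - <<'E'
from h import *
s=telemetry.sense();print('tcp box',box(s['tool_pos']),s['finger_gap'],s['ft_force'])
im,d,K,E=snap('wrist','w16.png')
B=box(cloud(d,K,E));z=B[...,2]
m=(z>138)&(z<165)&(B[...,0]<-60)&(B[...,0]>-140)
for y in (-34,-31,-24,-14,-8,0,8,14,26,34,37):
    P=B[m&(abs(B[...,1]-y)<1.5)];print(y,len(P),np.percentile(P[:,0],[5,50,95]).round(1),np.percentile(P[:,2],[5,50,95]).round(1)) if len(P) else print(y,0)
E
```

```text
time: 27.65
tool_pos: [492.6, 48.7, 143.8]
tcp_rot: [-179.9, 0.0, 85.1]
ft_force: [-2.4, 1.7, -4.1]
finger_gap: 1.9
tcp box [-85.64050793   1.32989986 143.81789628] 1.882807724345367 [-2.38000943  1.74090774 -4.0611455 ]
-34 9 [-86.1 -85.5 -84.5] [150.  150.4 150.9]
-31 16 [-86.1 -85.  -84.5] [149.9 150.3 151.2]
-24 19 [-86.1 -85.  -84.5] [149.8 150.5 151.1]
-14 20 [-86.  -85.5 -84.5] [150.  150.6 151.2]
-8 21 [-86.  -85.5 -84.5] [149.5 150.5 151.6]
0 21 [-86.  -85.5 -84.5] [149.7 150.6 151.3]
8 432 [-98.7 -85.  -71.8] [150.8 158.5 164.5]
14 83 [-90.5 -85.5 -80.6] [149.1 150.7 162.6]
26 193 [-89.5 -74.9 -68.3] [139.3 146.6 151.2]
34 74 [-89.6 -85.7 -83.2] [141.8 150.2 151.6]
37 117 [-89.9 -86.9 -83.7] [139.3 147.6 150.9]
```

```bash
python3 -m jog '[[[0,0.008,0.06,0,0,0,0],[0,0,0.06,0,0,0,0],[0,0,0.05,0,0,0,0],[0,0,0,0,0,0,0],[0,0,0,0,0,0,0]]]'
python3 - <<'E'
from h import *
s=telemetry.sense();print('tcp box',box(s['tool_pos']),s['finger_gap'],s['ft_force'])
im,d,K,E=snap('wrist','w17.png')
B=box(cloud(d,K,E));z=B[...,2]
m=(z>133)&(z<165)&(B[...,0]<-78)&(B[...,0]>-100)
for y in (-34,-31,-14,-8,0,14,34):
    P=B[m&(abs(B[...,1]-y)<1.5)];print(y,len(P),np.percentile(P[:,0],[5,50,95]).round(1),np.percentile(P[:,2],[5,50,95]).round(1)) if len(P) else print(y,0)
E
```

```text
time: 28.32
tool_pos: [493.4, 48.7, 135.8]
tcp_rot: [180.0, -0.0, 85.1]
ft_force: [0.2, 1.5, 1.9]
finger_gap: 1.7
tcp box [-84.77665177   1.33232653 135.8291903 ] 1.676865949400544 [0.20110268 1.51229163 1.8570116 ]
-34 10 [-85.2 -84.4 -83.9] [141.8 142.3 143.1]
-31 18 [-85.2 -84.2 -83.6] [141.7 142.3 143.3]
-14 21 [-85.2 -84.2 -83.7] [142.  142.5 143.1]
-8 21 [-85.2 -84.2 -83.7] [142.3 143.  143.5]
0 20 [-85.2 -84.4 -83.7] [141.9 142.7 143.9]
14 90 [-90.2 -84.7 -79.7] [141.3 143.1 163.4]
34 75 [-88.  -84.7 -82.3] [136.9 142.3 143.4]
```

```bash
python3 -m jog '[[[0,0,0.02,0,0,0,0],[0,0,0,0,0,0,0],[0,0,0,0,0,0,0.2],[0,0,0,0,0,0,0.2],[0,0,-0.2,0,0,0,0.2],[0,0,-0.6,0,0,0,0.2],[0,0,-0.8,0,0,0,0.2],[0,-0.3,-0.5,0,0,0,0],[0,0,0,0,0,0,0]]]'
python3 - <<'E'
from h import *
s=telemetry.sense();print('tcp box',box(s['tool_pos']),s['finger_gap'],s['ft_force'])
im,d,K,E=snap('wrist','w18.png');np.savez('w18.npz',im=im,d=d,K=K,E=E)
B=box(cloud(d,K,E));z=B[...,2]
m=(z>133)&(z<160)&(B[...,0]<-78)&(B[...,0]>-140)
for y in (-34,-31,-14,-8,0,8,14,34):
    P=B[m&(abs(B[...,1]-y)<1.5)];print(y,len(P),np.percentile(P[:,0],[5,50,95]).round(1),np.percentile(P[:,2],[5,50,95]).round(1)) if len(P) else print(y,0)
hsv=cv2.cvtColor(im,cv2.COLOR_RGB2HSV);r=((hsv[...,0]<8)|(hsv[...,0]>172))&(hsv[...,1]>120)&(B[...,0]>-175)&(B[...,0]<-85)&(abs(B[...,1])<24)&(z<125)
P=B[r];print('lever',len(P))
for x in range(-168,-85,8):
    q=P[abs(P[:,0]-x)<4]
    if len(q): print(x,len(q),np.median(q[:,2]).round(1),q[:,1].min().round(),q[:,1].max().round())
E
```

```text
time: 29.5
tool_pos: [479.7, 50.0, 243.2]
tcp_rot: [179.7, -0.0, 85.1]
ft_force: [0.2, 0.1, -0.4]
finger_gap: 0.1
tcp box [-98.62523645   1.49667945 243.16742999] 0.05833798685418107 [ 0.15234669  0.06359657 -0.39046403]
-34 10 [-87.6 -85.6 -83. ] [136.6 141.2 141.9]
-31 25 [-88.2 -85.3 -82.6] [136.5 140.8 142.7]
-14 28 [-90.  -85.5 -82.9] [133.9 140.6 142.3]
-8 19 [-87.2 -84.7 -83. ] [139.2 140.9 142.3]
0 22 [-86.5 -84.  -82.3] [140.2 141.  142.5]
8 24 [-86.6 -84.6 -82.4] [140.2 141.4 142.1]
14 22 [-86.7 -84.6 -82.6] [140.8 141.3 142. ]
34 22 [-87.6 -85.3 -82.9] [137.8 141.  142.3]
lever 2320
-168 1 1.3 -1.0 -1.0
-160 97 64.2 -18.0 21.0
-152 277 63.6 -18.0 21.0
-144 261 63.3 -18.0 21.0
-136 265 66.0 -18.0 21.0
-128 263 68.8 -18.0 21.0
-120 282 71.9 -18.0 21.0
-112 301 74.6 -18.0 21.0
-104 277 77.7 -20.0 22.0
-96 249 79.7 -22.0 21.0
-88 47 79.8 -18.0 21.0
```

The bar sits on the keeper (x −84.7, centre about 139) and the lever stands at about 1.24 rad, as specified for hooked. Next I tilt the shut gripper 45°, so its body stays off the lid while the tips press the lever.

```bash
python3 -m jog '[[[0,-0.4,0,0,0,0,0],[0,-0.4,0,-0.02,0,0,0],[0,-0.2,0,-0.025,0,0,0],[0,0,0,-0.025,0,0,0],[0,0,0,-0.025,0,0,0],[0,0,0,-0.025,0,0,0],[0,0,0,-0.005,0,0,0],[0,0,0,0,0,0,0]]]'
cat >> h.py <<'E'
def bgo(b,n=1):
    "tool-frame shift (units) to box point b, keeping orientation"
    s=telemetry.sense();Rt=R.from_euler('xyz',s['tcp_rot'],degrees=True).as_matrix()
    zt=Rt[:2,2]@_B;print('t',s['time'],'at',box(s['tool_pos']).round(1),'tilt',np.degrees(np.arctan2(zt[0],-Rt[2,2])).round(1),'sh',((world(np.array(b,float))-s['tool_pos'])@Rt/50/n).round(3).tolist(),'F',s['ft_force'].round(1),'q',s['joint_pos'].round(0).tolist())
E
python3 -c "
from h import *
bgo([-145,1.6,100])"
```

```text
time: 30.55
tool_pos: [491.9, 78.4, 234.0]
tcp_rot: [137.9, 1.4, 84.1]
ft_force: [0.4, -0.3, -0.3]
finger_gap: 0.3
t 30.55 at [-88.8  30.8 234. ] tilt 42.1 sh [-0.539, -2.631, 1.254] F [ 0.4 -0.3 -0.3] q [13.0, -51.0, 139.0, -17.0, 53.0, 24.0]
```

The arm hit its J2 limit at that tilt and height. I'll work out the reachable tilt, and the closed gripper's profile from the earlier depth image.

Run:
```python
from h import *
from scipy.optimize import least_squares
s=telemetry.sense();q=np.radians(s['joint_pos']);Rt=R.from_euler('xyz',s['tcp_rot'],degrees=True).as_matrix()
data=[(np.radians([58.533,7.471,85.268]),np.array([268.39,536.63,231.292]),np.array([0,0,-1.])),(q[:3],s['tool_pos'],Rt[:,2])]
def f(x):
    a,b,h,L=x;o=[]
    for qq,p,z in data:
        r=a*np.sin(qq[1])+b*np.sin(qq[1]+qq[2]);w=np.array([r*np.cos(qq[0]),r*np.sin(qq[0]),h+a*np.cos(qq[1])+b*np.cos(qq[1]+qq[2])])
        o+=list(w+L*z-p)
    return o
r=least_squares(f,[500,500,300,250]);print(r.x.round(0),np.round(r.fun,1),s['joint_pos'])
a,b,h,L=r.x
for tau in(15,20,25,30,35,40,45):
  out=[]
  for bx,bz in((-150,110),(-131,80),(-130,44),(-110,20)):
    p=world(np.array([bx,1.6,bz])); zt=np.append(_B@[np.sin(np.radians(tau)),0],-np.cos(np.radians(tau)));W=p-L*zt
    R_=np.hypot(W[0],W[1]);D=np.hypot(R_,W[2]-h);c=(D*D-a*a-b*b)/2/a/b
    q3=np.degrees(np.arccos(np.clip(c,-1,1)));q2=np.degrees(np.arctan2(R_,W[2]-h))-np.degrees(np.arctan2(b*np.sin(np.radians(q3)),a+b*np.cos(np.radians(q3))));out.append((q2.round(),q3.round()))
  print(tau,out)
# closed gripper profile
t=np.load('w12.npz');T=(cloud(t['d'],t['K'],t['E'])-[630.7,96.5,250.3])@R.from_euler('xyz',[180,0,85.1],degrees=True).as_matrix()
m=(t['d']>0)&(T[...,2]<2)&(T[...,2]>-140)&(t['im'].max(-1)<70)
for z0 in range(-120,2,10):
    k=T[m&(T[...,2]>=z0)&(T[...,2]<z0+10)&(abs(T[...,1])<90)&(abs(T[...,0])<60)];print(z0,len(k),np.percentile(k[:,1],[1,99]).round(0),'x',np.percentile(k[:,0],[1,99]).round(0)) if len(k)>5 else 0
```

```text
[214. 571. 193. 147.] [ 43.8 -26.5  -0.8  -0.3  -0.1   0.8] [ 13.00940593 -51.05624805 139.38235218 -17.15151943  52.69954681
  24.01015713]Traceback (most recent call last):
  File "<stdin>", line 16, in <module>
NameError: name '_B' is not defined
```

```bash
cat > k.py <<'E'
from h import *
import h as H
from scipy.optimize import least_squares
s=telemetry.sense();q=np.radians(s['joint_pos']);Rt=R.from_euler('xyz',s['tcp_rot'],degrees=True).as_matrix()
data=[(np.radians([58.533,7.471,85.268]),np.array([268.39,536.63,231.292]),np.array([0,0,-1.])),(q[:3],s['tool_pos'],Rt[:,2])]
def f(x):
    a,b,h,L,d=x;o=[]
    for qq,p,z in data:
        r=a*np.sin(qq[1])+b*np.sin(qq[1]+qq[2]);w=np.array([r*np.cos(qq[0])-d*np.sin(qq[0]),r*np.sin(qq[0])+d*np.cos(qq[0]),h+a*np.cos(qq[1])+b*np.cos(qq[1]+qq[2])])
        o+=list(w+L*z-p)
    return o
r=least_squares(f,[500,500,300,250,50]);print(r.x.round(0),np.round(r.fun,1))
a,b,h,L,dd=r.x
for tau in(15,20,25,30,35,40,45):
  out=[]
  for bx,bz in((-150,110),(-131,80),(-130,44),(-110,20)):
    p=world(np.array([bx,1.6,bz])); zt=np.append(H._B@[np.sin(np.radians(tau)),0],-np.cos(np.radians(tau)));W=p-L*zt
    R_=np.sqrt(W[0]**2+W[1]**2-dd*dd);D=np.hypot(R_,W[2]-h);c=(D*D-a*a-b*b)/2/a/b
    q3=np.degrees(np.arccos(np.clip(c,-1,1)));q2=np.degrees(np.arctan2(R_,W[2]-h))-np.degrees(np.arctan2(b*np.sin(np.radians(q3)),a+b*np.cos(np.radians(q3))));out.append((q2.round(),q3.round()))
  print(tau,out)
E
python3 k.py
python3 - <<'E'
from h import *
t=np.load('w12.npz');T=(cloud(t['d'],t['K'],t['E'])-[630.7,96.5,250.3])@R.from_euler('xyz',[180,0,85.1],degrees=True).as_matrix()
m=(t['d']>0)&(T[...,2]<2)&(T[...,2]>-140)&(t['im'].max(-1)<70)
for z0 in range(-120,2,10):
    k=T[m&(T[...,2]>=z0)&(T[...,2]<z0+10)&(abs(T[...,1])<90)&(abs(T[...,0])<60)];print(z0,len(k),np.percentile(k[:,1],[1,99]).round(0),'x',np.percentile(k[:,0],[1,99]).round(0)) if len(k)>5 else 0
E
```

```text
[365. 551. 260. 365.  51.] [ 0.1  0.2 -0.8 -0.3 -0.1  0.8]
15 [(np.float64(-34.0), np.float64(135.0)), (np.float64(-29.0), np.float64(134.0)), (np.float64(-26.0), np.float64(137.0)), (np.float64(-20.0), np.float64(135.0))]
20 [(np.float64(-41.0), np.float64(139.0)), (np.float64(-35.0), np.float64(139.0)), (np.float64(-32.0), np.float64(141.0)), (np.float64(-25.0), np.float64(140.0))]
25 [(np.float64(-48.0), np.float64(144.0)), (np.float64(-41.0), np.float64(144.0)), (np.float64(-38.0), np.float64(146.0)), (np.float64(-31.0), np.float64(145.0))]
30 [(np.float64(-55.0), np.float64(149.0)), (np.float64(-48.0), np.float64(149.0)), (np.float64(-45.0), np.float64(152.0)), (np.float64(-37.0), np.float64(150.0))]
35 [(np.float64(-63.0), np.float64(155.0)), (np.float64(-55.0), np.float64(155.0)), (np.float64(-52.0), np.float64(157.0)), (np.float64(-42.0), np.float64(155.0))]
40 [(np.float64(-73.0), np.float64(161.0)), (np.float64(-64.0), np.float64(160.0)), (np.float64(-61.0), np.float64(163.0)), (np.float64(-48.0), np.float64(160.0))]
45 [(np.float64(-87.0), np.float64(168.0)), (np.float64(-76.0), np.float64(167.0)), (np.float64(-73.0), np.float64(170.0)), (np.float64(-55.0), np.float64(165.0))]
-100 5030 [-59.  60.] x [10. 20.]
-90 14285 [-59.  60.] x [ 4. 17.]
-80 11170 [-52.  53.] x [-8. 17.]
-70 5425 [-45.  45.] x [-9. 17.]
-60 6360 [-37.  37.] x [-9. 13.]
-50 2007 [-29.  30.] x [-9. 14.]
-40 568 [-13.  13.] x [-11.  12.]
-30 466 [-13.  14.] x [ 6. 11.]
-20 379 [-13.  14.] x [ 6. 11.]
-10 80 [-12.  12.] x [ 6. 11.]
```

Only about 20° of tilt is reachable. Turning the jaw axis along the box's y, with the camera on the robot side, leaves the closed gripper narrow towards the box and clear of the lid. I'll reorient that way.

```bash
python3 -m jog '[[[0,0,0,0.025,0,0,0],[0,0,0,0.025,0,0,0],[0,-0.2,0,0.025,0,0,0],[-0.2,-0.3,0,0.025,0,0,0],[-0.2,-0.3,0,0.015,0,0,0],[0,0,0,0,0,0,0]]]'
cat >> h.py <<'E'
def bpose(b,tau,n,psi=175.1):
    M=R.from_euler('xyz',[180,0,psi],degrees=True)*R.from_euler('y',-tau,degrees=True)
    print('tilt dir box',(M.as_matrix()[:2,2]@_B).round(2)); go(world(np.array(b,float)),0,n,rpy=M.as_euler('xyz',degrees=True).tolist())
E
python3 -c "
from h import *
bgo([-135,1.6,160])
bpose([-135,1.6,160],0,10)
bpose([-135,1.6,130],20,11)"
```

```text
time: 31.3
tool_pos: [453.1, 61.2, 226.5]
tcp_rot: [179.2, 1.3, 83.9]
ft_force: [-0.3, 0.1, 0.6]
finger_gap: -0.2
t 31.3 at [-126.    10.4  226.5] tilt 0.8 sh [-0.149, -0.195, 1.332] F [-0.3  0.1  0.6] q [2.0, -16.0, 108.0, -1.0, 87.0, 9.0]
tilt dir box [0. 0.]
rows 10 [0.0, -0.028, 0.133] [-0.0001, 0.0005, -0.0253] t 31.3
tilt dir box [0.34 0.  ]
rows 11 [0.028, -0.043, 0.172] [-0.0041, -0.0035, -0.0227] t 31.3
```

```bash
python3 -m jog '[[[0.028,-0.043,0.172,-0.0041,-0.0035,-0.0227,0],[0.028,-0.043,0.172,-0.0041,-0.0035,-0.0227,0],[0.028,-0.043,0.172,-0.0041,-0.0035,-0.0227,0],[0.028,-0.043,0.172,-0.0041,-0.0035,-0.0227,0],[0.028,-0.043,0.172,-0.0041,-0.0035,-0.0227,0],[0.028,-0.043,0.172,-0.0041,-0.0035,-0.0227,0],[0.028,-0.043,0.172,-0.0041,-0.0035,-0.0227,0],[0.028,-0.043,0.172,-0.0041,-0.0035,-0.0227,0],[0.028,-0.043,0.172,-0.0041,-0.0035,-0.0227,0],[0.028,-0.043,0.172,-0.0041,-0.0035,-0.0227,0],[0.028,-0.043,0.172,-0.0041,-0.0035,-0.0227,0],[0,0,0,0,0,0,0]]]'
python3 -c "
from h import *
bgo([-142,1.6,80])
bpose([-142,1.6,80],20,2)"
```

```text
time: 32.8
tool_pos: [442.4, 54.0, 129.3]
tcp_rot: [179.9, 20.1, 175.0]
ft_force: [-0.7, 0.1, 0.5]
finger_gap: 0.5
t 32.8 at [-136.1    2.3  129.3] tilt 20.1 sh [0.449, -0.015, 0.886] F [-0.7  0.1  0.5] q [2.0, -36.0, 135.0, -3.0, 61.0, -82.0]
tilt dir box [0.34 0.  ]
rows 2 [0.225, -0.007, 0.443] [0.0, 0.0001, -0.0002] t 32.8
```

```bash
python3 -m jog '[[[0.155,-0.015,0.35,0,0,0,0],[0.155,0,0.35,0,0,0,0],[0.155,0,0.35,0,0,0,0],[0,0,0,0,0,0,0],[0.055,0,0.15,0,0,0,0],[0.042,0,0.153,0,0,0,0],[0.042,0,0.153,0,0,0,0],[-0.022,0,0.134,0,0,0,0],[-0.023,0,0.134,0,0,0,0],[0,0,0,0,0,0,0]]]'
python3 - <<'E'
from h import *
bgo([-121,1.6,27.5])
im,d,K,E=snap('wrist');B=box(cloud(d,K,E))
hsv=cv2.cvtColor(im,cv2.COLOR_RGB2HSV);r=((hsv[...,0]<8)|(hsv[...,0]>172))&(hsv[...,1]>120)&(B[...,0]>-175)&(B[...,0]<-85)&(abs(B[...,1])<24)
P=B[r];print(len(P))
for x in range(-168,-85,8):
    q=P[abs(P[:,0]-x)<4]
    if len(q)>5: print(x,len(q),np.median(q[:,2]).round(1))
E
```

```text
time: 34.05
tool_pos: [446.2, 53.0, 35.6]
tcp_rot: [-180.0, 19.9, 175.1]
ft_force: [-0.6, -0.1, 0.0]
finger_gap: -0.2
t 34.05 at [-132.3    1.7   35.6] tilt 19.9 sh [-0.157, -0.001, 0.228] F [-0.6 -0.1  0. ] q [2.0, -26.0, 139.0, -3.0, 47.0, -81.0]
1839
-168 19 102.7
-160 12 71.7
-152 12 61.1
-144 93 40.1
-136 908 28.3
-128 356 32.7
-120 126 40.5
-112 66 62.1
-104 245 67.8
```

```bash
python3 -m jog '[[[-0.073,0,0.115,0,0,0,0],[-0.073,0,0.115,0,0,0,0],[-0.073,0,0.06,0,0,0,0],[-0.073,0,0.06,0,0,0,0],[0,0,0,0,0,0,0]]]'
python3 -c "
from h import *
bgo([-107.3,1.6,23])"
```

```text
time: 34.72
tool_pos: [466.6, 51.4, 25.0]
tcp_rot: [-180.0, 20.0, 175.1]
ft_force: [-0.4, 0.2, -0.5]
finger_gap: 0.2
t 34.725 at [-111.8    1.8   25. ] tilt 20.0 sh [-0.07, -0.003, 0.068] F [-0.4  0.2 -0.5] q [2.0, -20.0, 136.0, -3.0, 44.0, -81.0]
```

```bash
python3 -m jog '[[[-0.04,0,0.03,0,0,0,0],[-0.04,0,0.015,0,0,0,0],[-0.04,0,0.015,0,0,0,0],[0,0,0,0,0,0,0]]]'
python3 - <<'E'
from h import *
bgo([-103,1.6,23])
im,d,K,E=snap('top');B=box(cloud(d,K,E))
im,d,K,E=snap('wrist');B=box(cloud(d,K,E))
hsv=cv2.cvtColor(im,cv2.COLOR_RGB2HSV);r=((hsv[...,0]<8)|(hsv[...,0]>172))&(hsv[...,1]>120)&(B[...,0]>-175)&(B[...,0]<-75)&(abs(B[...,1])<26)
P=B[r];print(len(P))
for z in range(0,100,8):
    q=P[abs(P[:,2]-z)<4]
    if len(q)>5: print(z,len(q),np.percentile(q[:,0],[10,50,90]).round(1),q[:,1].min().round(),q[:,1].max().round())
E
```

```text
time: 35.22
tool_pos: [470.1, 51.1, 22.6]
tcp_rot: [-180.0, 19.6, 175.1]
ft_force: [-17.8, 2.1, 12.6]
finger_gap: -0.4
t 35.225 at [-108.2    1.8   22.6] tilt 19.6 sh [-0.101, -0.003, 0.028] F [-17.8   2.1  12.6] q [2.0, -19.0, 135.0, -3.0, 44.0, -81.0]
1163
8 120 [-105.7 -105.1 -104.2] -22.0 20.0
16 407 [-105.  -103.6 -101.2] -19.0 21.0
24 172 [-116.4  -99.6  -98.8] -19.0 21.0
32 91 [-117.6  -99.4  -98.7] -19.0 21.0
40 10 [-122.7 -121.  -117.7] -18.0 15.0
48 8 [-125.9 -124.6 -124.2] -12.0 15.0
56 91 [-100.5  -99.5  -98.9] -14.0 15.0
64 220 [-100.5  -99.6  -98.8] -13.0 15.0
72 31 [-116.6 -100.7  -99.6] -1.0 4.0
88 13 [-143.  -142.5 -141.6] -0.0 3.0
```

The lever face is vertical (x −99.5 from z 24 to 64), so it is shut against its stop. I'll back off and check.

```bash
python3 -m jog '[[[0.1,0,0,0,0,0,0],[0.3,0,-0.1,0,0,0,0],[0.4,0,-0.4,0,0,0,0],[0.1,0,-0.8,0,0.015,0,0],[0,0,-0.8,0,0.02,0,0],[0,0,-0.8,0,0.02,0,0],[0,0,-0.8,0,0,0,0],[0,0,0,0,0,0,0]]]'
python3 - <<'E'
from h import *
bgo([-135,1.6,200])
for n in('wrist','top','scene'):
    im,d,K,E=snap(n,n+'20.png');np.savez(n+'20.npz',im=im,d=d,K=K,E=E);B=box(cloud(d,K,E));z=B[...,2]
    hsv=cv2.cvtColor(im,cv2.COLOR_RGB2HSV);r=((hsv[...,0]<8)|(hsv[...,0]>172))&(hsv[...,1]>120)&(B[...,0]>-175)&(B[...,0]<-75)&(abs(B[...,1])<26)
    P=B[r];print(n,'lever',len(P),np.percentile(P,[5,50,95],axis=0).round(1).tolist() if len(P) else '')
    for x in(-60,-30,0,30,60):
        m=(abs(B[...,0]-x)<5)&(abs(B[...,1])<90)&(z>105)&(z<140);print(x,m.sum(),np.median(z[m]).round(1) if m.any() else '',end='; ')
    m=(z>128)&(z<150)&(B[...,0]<-78)&(B[...,0]>-100)&(abs(B[...,1])<40)
    print('\nbar',m.sum(),np.percentile(B[m],[5,50,95],axis=0).round(1).tolist() if m.any() else '')
E
```

```text
time: 36.33
tool_pos: [396.1, 57.7, 192.0]
tcp_rot: [180.0, 0.6, 175.1]
ft_force: [0.8, -0.0, -0.3]
finger_gap: -0.2
t 36.325 at [-182.6    2.   192. ] tilt 0.6 sh [-0.953, -0.008, -0.15] F [ 0.8 -0.  -0.3] q [1.0, -25.0, 118.0, -0.0, 86.0, -84.0]
wrist lever 81 [[-106.1, -18.0, 11.4], [-102.9, -13.6, 16.9], [-99.7, 20.5, 23.6]]
-60 188 127.8; -30 0 ; 0 0 ; 30 0 ; 60 0 ; 
bar 64 [[-88.6, -1.7, 134.4], [-87.2, 1.7, 137.1], [-84.7, 5.1, 138.3]]
top lever 0 
-60 210 129.5; -30 201 132.3; 0 199 132.3; 30 195 131.9; 60 178 131.3; 
bar 2 [[-86.3, -35.9, 132.2], [-85.4, -35.9, 135.6], [-84.5, -35.8, 138.9]]
scene lever 1 [[-172.7, -6.8, 193.0], [-172.7, -6.8, 193.0], [-172.7, -6.8, 193.0]]
-60 107 129.4; -30 148 130.4; 0 142 130.6; 30 148 130.7; 60 169 128.3; 
bar 59 [[-90.0, -34.9, 130.5], [-83.8, -4.1, 136.2], [-80.2, 31.6, 141.7]]
```

Run:
```python
from h import *
a=np.load('top0.npz');b=np.load('top20.npz')
A=cloud(a['d'],a['K'],a['E']);B=cloud(b['d'],b['K'],b['E'])
for n,w in dict(can=(330,135,370,185),mug=(140,130,180,170),roll=(120,265,150,300),stapler=(170,245,220,290),sd=(265,230,300,270),used=(330,270,400,310),purple=(400,160,450,220)).items():
    x0,y0,x1,y1=w;r=[]
    for C in(A,B):
        P=C[y0:y1,x0:x1].reshape(-1,3);P=P[(P[:,2]>10)&(P[:,2]<220)];r.append((len(P),np.median(P,axis=0).round(1).tolist()))
    print(n,r)
s=telemetry.sense();print(s['time'],s['ft_force'].round(1))
```

```text
can [(550, [679.9, -284.5, 172.7]), (563, [680.6, -284.2, 166.8])]
mug [(633, [709.9, 287.2, 59.5]), (633, [710.7, 286.2, 59.8])]
roll [(557, [310.1, 349.0, 51.4]), (559, [310.1, 348.5, 51.8])]
stapler [(495, [353.5, 168.6, 52.0]), (262, [335.7, 143.3, 53.7])]
sd [(274, [412.4, -86.9, 23.4]), (276, [414.1, -86.7, 23.1])]
used [(931, [301.7, -350.8, 47.3]), (928, [302.3, -350.7, 47.1])]
purple [(954, [611.1, -537.4, 47.3]), (947, [611.6, -537.5, 47.1])]
36.475 [-0.5  0.  -0.4]
```

Run:
```python
from h import *
for f in('scene0.npz','scene20.npz'):
    t=np.load(f);C=cloud(t['d'],t['K'],t['E']);h=cv2.cvtColor(t['im'],cv2.COLOR_RGB2HSV)
    m=((h[...,0]<8)|(h[...,0]>172))&(h[...,1]>110)&(C[...,1]>100)&(C[...,1]<260)&(C[...,2]>10)&(C[...,2]<90)
    P=C[m];print(f,len(P),np.percentile(P,[2,50,98],axis=0).round(1).tolist())
```

```text
scene0.npz 251 [[320.6, 122.7, 33.7], [358.7, 169.4, 50.2], [396.3, 217.4, 61.2]]
scene20.npz 237 [[319.9, 121.8, 35.0], [360.0, 170.2, 50.6], [396.4, 216.4, 59.9]]
```

The stapler has not moved; the arm only blocked the top view of it. Everything checks out, so I'm handing in.

```bash
python3 -c "
from bench import job
print(job.hand_in())"
```

```text
the job is handed in; nothing more can be done
None
```

The job is handed in at about 36.5 s of the 72 s allowed. The clean filter is in the carrier, the pair is on the box's shelf, and the lid is closed and latched.

**What I did**
- **Filter and carrier:** I fitted the clean white filter into the blue carrier with its tab end towards the green notch. I then gripped the tray, lifted the pair together and set it on the shelf between the corner guides.
- **Lid and latch:** I tipped the lid shut from behind, pinched the bail bar over the keeper and onto its seats, and pressed the red lever in with the closed fingertips.

**Last checks**
- **Filter on the shelf:** its top was level at about 110–111 mm along its length, against a nominal 112. The wrist camera reads about 1 mm low.
- **Lever:** its face was vertical when pressed, and after I backed off it still lay closed against the box.
- **Lid pull:** the bail bar and the lid's front both came down about 4 mm when the lever closed, as they should if the lid is pulled tight.
- **Other things on the bench:** the dirty filter, purple block, mug, label roll, stapler and screwdriver are where they were, within about 2 mm.

**What failed or disagreed**
- **Tilt limit:** my first attempt to tilt the gripper 45° for the lever ran into the J2 range limit, so I used 20° with the gripper turned.
- **Lever force:** the lever press peaked at about 22 N at its stop, more than the 3 to 10 N it needs.
- **Stapler:** the arm hid half of it from the top camera, so I confirmed its position with the scene camera.
- **Spray can:** its median height read 6 mm lower in the last top view, but its position was unchanged.
- **Pictures:** I had viewed all 12 allowed by the time the lid was shut, so I checked the bail and lever from depth and colour measurements only.

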